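# Close the split print nests and swing the keeper bar home

### The arm

A 6-joint arm with a two-finger parallel gripper is mounted at the origin on the work surface. World frame = base frame: x ahead of the robot, y to its left, z up, the work surface at z = 0. Lengths are in mm, angles in rad, forces in N, time in s.
With the tool pointing down it reaches from about 250 to 850 mm from the base axis. Payload 12.5 kg.
Tool frame: the origin (TCP) lies midway between the tips of the shut fingers; the grasp point (between the pads) lies bot.grip_depth behind it (bot.grip_depth is the distance from the TCP to the grasp point, in mm); y points along the fingers, z is the direction in which the jaws open and shut, and the axes are right-handed (so a half turn about y gives the same grasp; the last joint's range is limited). The gripper opens to 93 mm and grips with 3 to 60 N. Pads are 15 mm wide; open, the fingers measure 128 mm over their backs; the gripper's body (75 mm by 188 mm) begins 65 mm behind the grasp point.
Start: joints at [-1.284, 0.351, 1.652, -0, 1.139, -0.085], TCP at [199.829, -512.399, 218.633] pointing down, gripper open.
Joint ranges: [-2.75, 2.75], [-0.79, 2.1], [0.01, 2.65], [-1.57, 4.71], [0.07, 3.14], [-2.87, 2.87]. Speed limits (rad/s): [2.22, 2.22, 2.79, 3.14, 3.14, 3.14].

### API

Orientations are given as a rotation vector (axis times angle).
In Python, from bench import bot, cams, job, spotter gives the robot as it stands.
- The arm moves only by the tool move_arm, never from a script. Its argument "moves" is one flat list of numbers, 4 for each row, row after row: the shift along the tool's x, y, z in cm, then the turn about the tool's y in degrees. In form: [x, y, z, turn, x, y, z, turn, ...]. A call has 1 to 10 rows; each row shifts and turns the pose as measured when the row begins, along the tool's axes as they then stand; what a row does not reach is not made up. A row lasts 1/8 s, in which the tool goes at most 62.5 mm and 10.7 degrees, less where a joint would pass 70% of its speed; a pose out of reach is approached as far as the arm can. A call with a gripper value outside its range is refused whole. "grip" is the finger opening in cm, from 0 to 9.3, set as the call begins (left out, the last holds). The fingers move at their own pace and stop on an object; the grip force is fixed at half the most. Time passes only in rows, so rows that do not move let the fingers close. It gives the time, the measured TCP pose, the force and the opening at its end, in the units of the state.
- bot.get_obs(): the state, without advancing time (a new reading comes with each control period).
- cams.camera(name): name is "scene" or "top"; returns a dict with "color" (400x640x3 uint8, blue, green, red), "range_z" (400x640 float32, mm along the optical axis (not along the pixel's ray), 0 where there is no reading), "fx", "fy", "cx", "cy" (pixels), "R" (3x3) and "t" (3): a world point X has camera coordinates R X + t. Camera axes: x right, y down, z forward; pixel columns grow to the right and rows downward; lengths in mm; the calibration is good to about 2 mm. A picture is of the moment at which its call begins.
- job.job_done(): hands the job in, once; it reports no verdict.
Trained networks look in a picture, given as the dict that the camera call returned (one of the last four; its "shot" number tells which), for a name from the list of things; names that differ only in an ending like _2 or _b are one class to them, and where a whole thing is asked for, a point or a joint stands for the part that bears it (a point fixed in the world has none). Each returns a list of dicts, best first, with "score" (0 to 1); they miss things now and then, are a little off and sometimes report something else, mostly with a low value. They report only what shows in the picture. A call takes as long as a camera call.
- spotter.cut_out(label, picture): "region" (400x640 bool, what is visible of it) and "rect" ([left, top, right, bottom] in pixels, round what is visible of it).
- spotter.pinpoint(label, picture): "uv" ([column, row] in pixels: a listed point, or the origin of a listed thing).
The state is a dict: "t": time; "joint_pos": joint angles; "joint_velocities": joint speeds; "joint_torque": joint torques, N m; "ee_pos": TCP position; "eef_rot": TCP orientation; "ft_force": force on the tool from outside, world axes, zero at the start; "moment": the same for the moment, N m; "grip_width": finger opening in mm.
Only numpy, scipy, OpenCV 4.12 (cv2) and the standard library are available. Lean on these libraries where they do the work, as an engineer would, in place of code of your own. Each camera call takes 0.05 s, during which the arm holds its last target.

### The job

First clear the ink spatula out of the pad-printing jig and lay it in the grey tray. Then close every loose nest half that is on the bench fully onto its own original fixed half in the jig (the one with the same paint colour, whose teeth interlock with it), flat on the bench with no gap. Last, swing the steel keeper bar about the brass post, its fork staying round the post, until it lies in line behind the halves against the stop pin; leave everything else on the bench where it is.

Things in the scene. Friction and masses are not known exactly. Their poses are not given: they have to be found in the camera images.
- jig: Jig fixed on the bench: aluminium rail 320 mm long, 18 mm high, behind a row of four fixed nest halves 72 mm apart. Origin at bench height in mid-row on the joint line; y runs along the row, +x points to the rail, -x to the open side from which loose halves come. A brass stop pin, 12 mm thick, 22 mm high, stands at (-30.5, -155) mm in this frame. Nests without a loose half stay open.
- post (a point): Axis at bench height of the brass pivot post, 16 mm thick, 32 mm high, fixed at (-46.5, 185) mm in the jig's frame.
- keeper: Loose steel keeper bar, 14 mm high, 20 mm wide, flat on the bench, swung out to the robot's side at first. Origin on its underside in the middle of its forked end, which straddles the post with 2 mm play to each side; it runs along its own -y. Home: parallel to the jig's y, origin on the post axis, +x side against the stop pin, 1.5 mm behind the backs of closed halves.
- keeper_lug (a point): Foot, at bench height, of the bar's handle: an upright square black lug, 14 by 14 mm, 40 mm high, beside the bar at (-30, -200) mm in the bar's frame.
- keeper_end (a point): Middle of the bar's free end, on its underside (0, -350 mm in the bar's frame). At home its x in the jig's frame is -46.5 mm, the bar touching the stop pin.
- spatula: Ink spatula lying across the open side of the jig at first: wooden handle 18 mm wide, 16 mm high, from -85 to +10 mm along its own x; steel blade 28 mm wide, 3 mm thick, from +10 to +85 mm. Origin on its underside.
- tray: Fixed grey spatula tray, 250 mm along its x by 110 mm, walls 18 mm high and 4 mm thick, floor 4 mm thick; origin at the centre of its underside.
- fixed_blue: Fixed half of the blue nest, dark steel, blue paint on top; 60 mm wide (y), 24 mm high. Origin at bench height in mid-joint. Its joint face looks to -x; of four places at y = 24.5, 13.5, -13.5, -24.5 mm, numbers 1 and 3 carry teeth 9.5 mm wide, 10 mm long (x = -5 to 5 mm). Only the blue loose half, toothed in the other places, closes on it. Its place in the row changes.
- loose_blue: Loose brass half of the blue nest, 60 mm wide (y), 24 mm high, back at x = -35 mm, teeth to +x in places 2 and 4 (as on the fixed half). Handle: upright blue tab on top, x = -26 to -14 mm, y = -13 to 13 mm, 24 to 52 mm high. Origin on its underside; closed, origin and axes coincide with the blue fixed half's, 1.5 mm play to each side in y. May be absent (None).
- fixed_yellow: Fixed half of the yellow nest, dark steel, yellow paint on top; 60 mm wide (y), 24 mm high. Origin at bench height in mid-joint. Its joint face looks to -x; of four places at y = 24.5, 13.5, -13.5, -24.5 mm, numbers 2 and 4 carry teeth 9.5 mm wide, 10 mm long (x = -5 to 5 mm). Only the yellow loose half, toothed in the other places, closes on it. Its place in the row changes.
- loose_yellow: Loose brass half of the yellow nest, 60 mm wide (y), 24 mm high, back at x = -35 mm, teeth to +x in places 1 and 3 (as on the fixed half). Handle: upright yellow tab on top, x = -26 to -14 mm, y = -13 to 13 mm, 24 to 52 mm high. Origin on its underside; closed, origin and axes coincide with the yellow fixed half's, 1.5 mm play to each side in y. May be absent (None).
- fixed_red: Fixed half of the red nest, dark steel, red paint on top; 60 mm wide (y), 24 mm high. Origin at bench height in mid-joint. Its joint face looks to -x; of four places at y = 24.5, 13.5, -13.5, -24.5 mm, numbers 1 and 4 carry teeth 9.5 mm wide, 10 mm long (x = -5 to 5 mm). Only the red loose half, toothed in the other places, closes on it. Its place in the row changes.
- loose_red: Loose brass half of the red nest, 60 mm wide (y), 24 mm high, back at x = -35 mm, teeth to +x in places 2 and 3 (as on the fixed half). Handle: upright red tab on top, x = -26 to -14 mm, y = -13 to 13 mm, 24 to 52 mm high. Origin on its underside; closed, origin and axes coincide with the red fixed half's, 1.5 mm play to each side in y. May be absent (None).
- fixed_green: Fixed half of the green nest, dark steel, green paint on top; 60 mm wide (y), 24 mm high. Origin at bench height in mid-joint. Its joint face looks to -x; of four places at y = 24.5, 13.5, -13.5, -24.5 mm, numbers 2 and 3 carry teeth 9.5 mm wide, 10 mm long (x = -5 to 5 mm). Only the green loose half, toothed in the other places, closes on it. Its place in the row changes.
- loose_green: Loose brass half of the green nest, 60 mm wide (y), 24 mm high, back at x = -35 mm, teeth to +x in places 1 and 4 (as on the fixed half). Handle: upright green tab on top, x = -26 to -14 mm, y = -13 to 13 mm, 24 to 52 mm high. Origin on its underside; closed, origin and axes coincide with the green fixed half's, 1.5 mm play to each side in y. May be absent (None).
- jar: Small amber jar 40 mm wide, 60 mm high; bystander to leave alone; origin at the centre of its underside.
- pad: Red printing pad on a 50 mm square plate, 48 mm high; bystander to leave alone; origin at the centre of its underside.
- tape: Cardboard tape core, 64 mm wide, 19 mm high; bystander to leave alone; origin at the centre of its underside.
- inkcup: Black ink cup, 90 mm wide, 48 mm high; bystander to leave alone; origin at the centre of its underside.
- tin: Steel ink tin, 70 mm wide, 80 mm high; bystander to leave alone; origin at the centre of its underside.
- dish: Amber glass dish, 84 mm wide, 28 mm high; bystander to leave alone; origin at the centre of its underside.
- cleaner: White cleaner bottle, 60 mm wide, 150 mm high; bystander to leave alone; origin at the centre of its underside.

How it is judged:
By the outcome, as a careful person would: the job done as asked, in the order asked, and still so for the second after the job is handed in, with the robot touching nothing.
Of loose_blue, loose_yellow, loose_red, loose_green only 3 to 4 are there at a start; the rules pass over those that are not, and their reading is None.
At some moment in a run one of spatula, loose_blue, loose_yellow, loose_red, loose_green may be knocked a few centimetres aside while the robot is not near it.
Once in a run the grip may slacken for a moment while it holds something.
It also fails if it takes over 210 s, if anything falls off the work surface, if the arm or the gripper's body presses on something with over 40 N, if the wrist force passes 120 N, or if a joint passes its speed limit or range.

## Working session

There is one attempt and no reset: what is moved stays moved. The work goes in short steps, Python scripts to look and compute and a tool call to move; the robot and the scene stay as the last step left them, time stands still between calls to the robot, and variables do not carry over. Pictures are saved under pics/ and viewed, and the job is handed in when it is done.

Besides the shell and the picture viewer there is one more tool, called after "Call:" as name(argument=value, ...) on one line, values as JSON. move_arm: Moves the arm, as the interface text tells. Its arguments: {"type":"object","properties":{"moves":{"type":"array","items":{"type":"number"}},"grip":{"type":"number"}},"required":["moves"]}

```bash
ls -la; mkdir -p pics; python3 - <<'E'
from bench import bot, cams, job, spotter
import cv2, numpy as np
print(bot.get_obs(), bot.grip_depth)
for n in ("scene","top"):
    p=cams.camera(n); cv2.imwrite(f"pics/{n}0.png",p["color"])
    print(n,p["fx"],p["fy"],p["cx"],p["cy"],p["R"],p["t"],p["shot"])
E
```

```text
total 12
drwxr-xr-x  3 agent agent 4096 Dec  6 13:46 .
drwxr-xr-x 23 root  root  4096 Dec  6 13:46 ..
drwxr-xr-x  2 agent agent 4096 Dec  6 13:46 pics
{'t': 0.0, 'joint_pos': array([-1.28360312e+00,  3.51224872e-01,  1.65242448e+00, -5.11343998e-06,
        1.13908085e+00, -8.46073317e-02]), 'joint_velocities': array([-0.00095198,  0.0019794 , -0.0003868 , -0.00055047, -0.00078748,
       -0.00053028]), 'joint_torque': array([-4.56117414e-04, -4.97329545e+01, -2.85256273e+01,  6.98501361e-02,
        2.57619156e-02, -1.03004832e-04]), 'ee_pos': array([ 199.73366373, -512.08652201,  218.10749911]), 'eef_rot': array([-0.37972123,  2.01951918, -2.01719588]), 'ft_force': array([ 0.30779372, -0.46107904,  0.51536567]), 'moment': array([ 0.01030984, -0.02222448,  0.03395671]), 'grip_width': 92.72617334428436} 18.8
scene 363.68820993918393 363.68820993918393 323.2756668908463 202.30712492366195 [[-7.08139482e-01  7.06072450e-01 -4.10325710e-04]
 [ 4.93654018e-01  4.94683530e-01 -7.15257936e-01]
 [-5.04820942e-01 -5.06704944e-01 -6.98860441e-01]] [ 424.67091509 -250.77905526 1188.96811721] 1
top 411.6228910739149 411.6228910739149 319.09541944889884 197.97894909715367 [[ 0.06976931 -0.99755928  0.00277884]
 [-0.97645606 -0.06886282 -0.20442963]
 [ 0.20412203  0.01154949 -0.97887732]] [-57.77807685 558.21637403 935.79073429] 2
```

View pics/scene0.png

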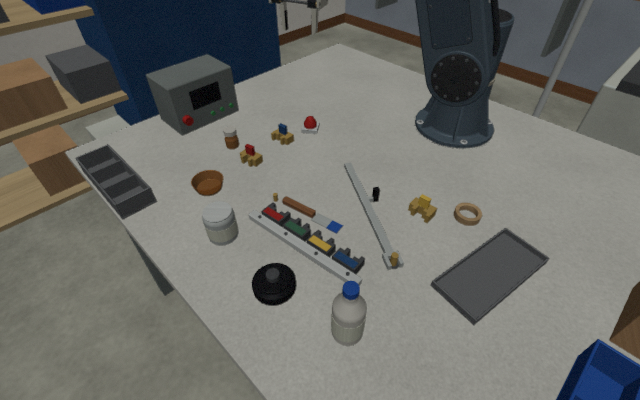

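View pics/top0.png

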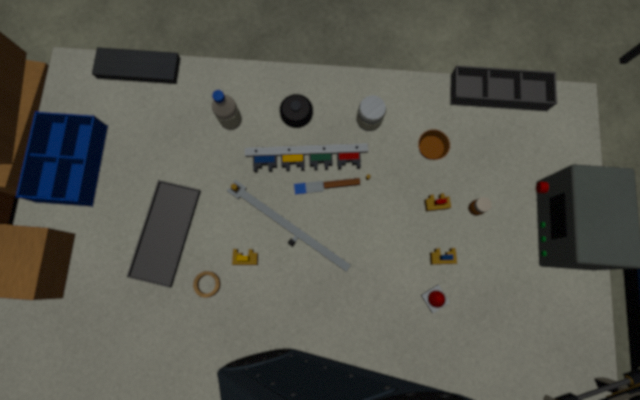

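```bash
cat > h.py <<'E'
import numpy as np, cv2
from bench import bot, cams, job, spotter
from scipy.spatial.transform import Rotation as Rn
def ray(p,uv,z):
    uv=np.atleast_2d(np.asarray(uv,float))
    d=np.c_[(uv[:,0]-p["cx"])/p["fx"],(uv[:,1]-p["cy"])/p["fy"],np.ones(len(uv))]@p["R"]
    c=-p["R"].T@p["t"]
    return c+d*((z-c[2])/d[:,2])[:,None]
def proj(p,X):
    X=np.atleast_2d(X)@p["R"].T+p["t"]
    return np.c_[X[:,0]/X[:,2]*p["fx"]+p["cx"],X[:,1]/X[:,2]*p["fy"]+p["cy"]]
def cloud(p,mask):
    v,u=np.nonzero(mask&(p["range_z"]>0)); z=p["range_z"][v,u]
    P=np.c_[(u-p["cx"])/p["fx"]*z,(v-p["cy"])/p["fy"]*z,z]
    return (P-p["t"])@p["R"]
def crop(p,u0,v0,u1,v1,s,name):
    cv2.imwrite("pics/"+name,cv2.resize(p["color"][v0:v1,u0:u1],None,fx=s,fy=s,interpolation=cv2.INTER_CUBIC))
E
python3 - <<'E'
from h import *
P={n:cams.camera(n) for n in("scene","top")}
crop(P["top"],220,80,460,260,3,"t1.png"); crop(P["scene"],180,110,500,330,2.5,"s1.png")
for n,p in P.items():
    print(n, -p["R"].T@p["t"])
    for l in ["jig","post","keeper","keeper_lug","keeper_end","spatula","tray"]+[a+c for a in("fixed_","loose_") for c in("blue","yellow","red","green")]:
        r=spotter.pinpoint(l,p)
        z=0
        print(l,[(round(float(q["score"]),2),np.round(q["uv"],1).tolist(),ray(p,q["uv"],0)[0,:2].round(0).tolist()) for q in r[:2]])
E
```

```text
scene [1024.74033569  426.66385746  651.72532678]
jig [(0.81, [313.0, 235.9], [651.0, 17.0])]
post [(0.93, [395.4, 262.2], [575.0, 199.0]), (0.56, [245.3, 163.4], [600.0, -318.0])]
keeper [(0.6, [393.9, 262.4], [577.0, 197.0])]
keeper_lug [(0.7, [375.9, 200.3], [453.0, 45.0]), (0.64, [488.8, 270.4], [450.0, 354.0])]
keeper_end [(0.63, [347.6, 163.8], [393.0, -109.0]), (0.3, [391.5, 260.8], [578.0, 191.0])]
spatula [(0.57, [310.0, 214.4], [608.0, -39.0])]
tray [(0.9, [489.2, 268.9], [446.0, 353.0]), (0.17, [311.1, 217.1], [612.0, -30.0])]
fixed_blue [(0.69, [350.3, 259.6], [640.0, 124.0]), (0.36, [346.5, 164.9], [399.0, -107.0])]
fixed_yellow [(0.83, [325.5, 244.9], [649.0, 57.0])]
fixed_red [(0.68, [280.0, 212.6], [656.0, -96.0])]
fixed_green [(0.95, [299.5, 230.2], [661.0, -19.0])]
loose_blue [(0.88, [279.9, 140.7], [456.0, -335.0])]
loose_yellow [(0.81, [418.0, 216.2], [423.0, 154.0]), (0.25, [209.9, 186.9], [727.0, -302.0])]
loose_red [(0.88, [249.1, 162.3], [589.0, -314.0]), (0.64, [220.2, 235.5], [804.0, -138.0])]
loose_green []
top [ 358.08939133  -30.0046143  1030.30084719]
ji
[... 177 characters left out ...]
58.0, 41.0])]
keeper_end [(0.41, [250.8, 249.4], [430.0, 143.0])]
spatula [(0.71, [327.1, 183.5], [612.0, -36.0]), (0.18, [293.8, 170.5], [641.0, 53.0])]
tray [(0.75, [166.4, 230.6], [462.0, 359.0])]
fixed_blue [(0.62, [295.3, 117.3], [788.0, 61.0]), (0.6, [265.4, 169.3], [639.0, 126.0])]
fixed_yellow [(0.66, [295.6, 171.2], [639.0, 48.0])]
fixed_red [(0.89, [347.4, 167.7], [658.0, -86.0])]
fixed_green [(0.64, [319.7, 166.3], [657.0, -14.0])]
loose_blue [(0.55, [442.8, 247.8], [468.0, -335.0])]
loose_yellow [(0.75, [250.3, 252.4], [423.0, 143.0]), (0.3, [165.9, 230.2], [463.0, 360.0])]
loose_red [(0.96, [436.5, 198.9], [592.0, -318.0]), (0.75, [368.6, 119.6], [795.0, -135.0])]
loose_green []
```

```bash
ls pics
```

```text
s1.png
scene0.png
t1.png
top0.png
```

View pics/t1.png

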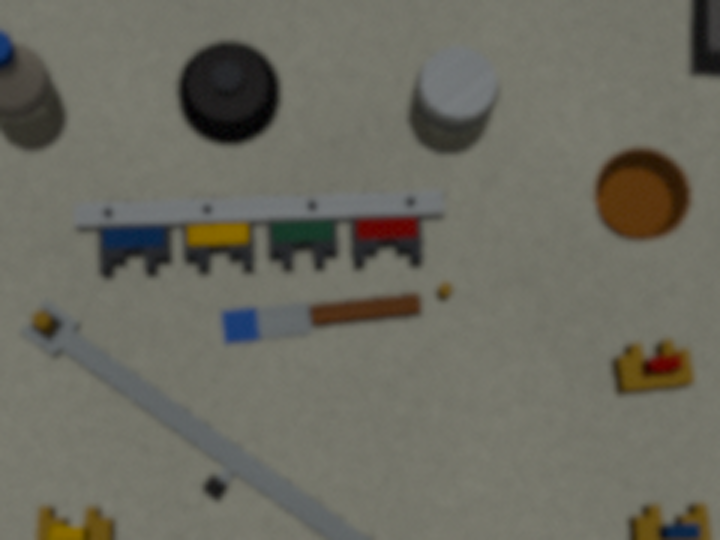

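View pics/s1.png

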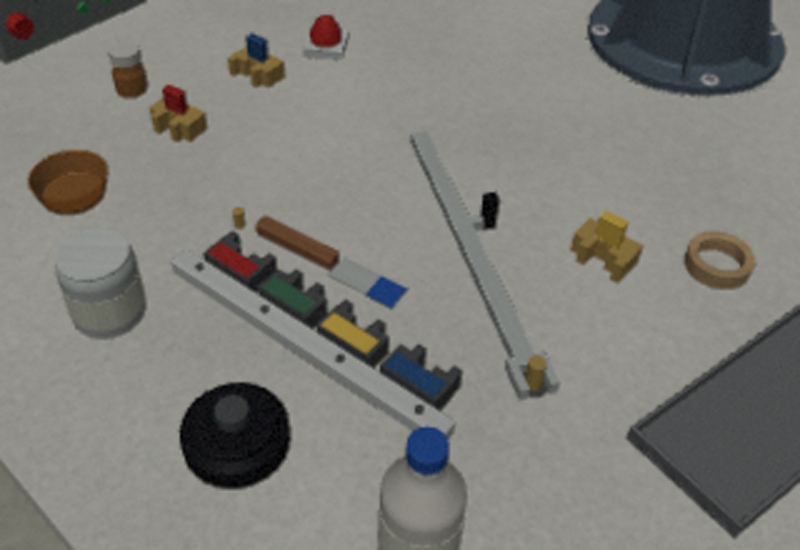

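```bash
python3 - <<'E'
from h import *
for n in("scene","top"):
    p=cams.camera(n); np.savez(f"{n}.npz",**{k:np.asarray(v) for k,v in p.items()})
    hsv=cv2.cvtColor(p["color"],cv2.COLOR_BGR2HSV)
    uvs=dict(scene=dict(post=(395,259),pin=(276,197)),top=dict(post=(235,187),pin=(368,177)))[n]
    for k,(u,v) in uvs.items():
        r=9
        print(n,k); 
        sub=hsv[v-r:v+r+1,u-r:u+r+1]
        m=(sub[...,0]>8)&(sub[...,0]<32)&(sub[...,1]>90)
        for row in range(2*r+1): print(''.join('#' if x else '.' for x in m[row]), ' '.join('%4d'%z for z in p["range_z"][v-r+row,u-r:u+r+1]))
    m=p["range_z"]>0
    C=cloud(p,m); s=(abs(C[:,0]-520)<60)&(abs(C[:,1]+80)<60)
    print("bench z",C[s,2].mean(),C[s,2].std())
E
```

```text
scene post
...................  802  806  804  804  806  805  804  803  820  823  825  822  823  825  823  820  824  823  821
...................  802  801  803  802  801  805  804  802  806  803  803  801  819  820  823  824  820  820  820
........#..........  802  803  800  800  800  801  800  782  779  777  802  803  802  817  819  820  822  818  818
......#####........  801  801  799  800  800  799  777  777  777  777  776  777  800  816  817  819  816  818  818
......######.......  799  799  797  796  796  796  774  776  775  774  774  774  772  797  814  812  815  816  815
.....#######.......  793  796  794  796  793  775  771  775  772  772  773  773  771  797  814  812  814  812  813
.....#######.......  792  793  794  795  796  776  770  771  772  770  771  772  770  793  796  812  811  810  811
.....#######.......  792  792  796  798  802  776  770  767  767  769  768  770  776  792  791  807  810  810  807
.....######........  790  789  790  801  802  776  772  769  769  771  770  772  789  788  789  794  809  808  806
....########.......  788  784  788  801  784  777  777
[... 7070 characters left out ...]
1064 1059 1063 1063 1062 1063 1059 1066 1064 1063 1061 1063 1060 1062 1065 1062
#.................. 1043 1046 1059 1062 1064 1064 1060 1062 1066 1062 1063 1067 1062 1065 1063 1062 1062 1065 1062
#.................. 1046 1047 1066 1061 1059 1061 1063 1060 1062 1065 1064 1064 1059 1059 1061 1059 1066 1065 1065
................... 1051 1059 1059 1060 1065 1061 1061 1058 1060 1060 1062 1061 1062 1065 1061 1062 1059 1061 1064
................... 1059 1059 1062 1059 1060 1061 1060 1059 1060 1063 1060    0 1059 1059 1061 1062 1061 1060 1059
................... 1061 1062 1062 1057 1059 1060 1063 1058 1063 1059 1058 1059 1061    0 1059 1061 1059 1060 1059
bench z -1.4803685196942833 1.937721668367674
```

```bash
cat > fit.py <<'E'
from h import *
from scipy.optimize import minimize
# box: (x0,x1,y0,y1,z0,z1,yaw_local_deg optional -> about own centre)
def oct_(x,y,d,h):
    s=d/2*0.924; t=s*0.5
    w=d/2*0.886
    return [(x-w,x+w,y-w,y+w,0,h,0),(x-w,x+w,y-w,y+w,0,h,45)]
T={1:24.5,2:13.5,3:-13.5,4:-24.5}
FT=dict(blue=(1,3),yellow=(2,4),red=(1,4),green=(2,3))
def loose(c):
    b=[(-35,-5,-30,30,0,24,0),(-26,-14,-13,13,24,52,0)]
    return b+[(-5,5,T[k]-4.75,T[k]+4.75,0,24,0) for k in T if k not in FT[c]]
def jigm(order):
    b=[]
    for c,y in zip(order,(108,36,-36,-108)):
        b.append((5,30,y-30,y+30,0,24,0))
        b+=[(-5,5,y+T[k]-4.75,y+T[k]+4.75,0,24,0) for k in FT[c]]
    return b+oct_(-46.5,185,16,32)+oct_(-30.5,-155,12,22)
SPAT=[(-85,10,-9,9,0,16,0),(10,85,-14,14,0,3,0)]
KEEP=[(-10,10,-350,-20,0,14,0),(-37,-23,-207,-193,0,40,0)]
TRAY=[(-125,125,-55,55,0,4,0),(-125,125,-55,-51,0,18,0),(-125,125,51,55,0,18,0),(-125,-121,-55,55,0,18,0),(121,125,-55,55,0,18,0)]
def cast(p,u,v,boxes,pose):
    x,y,th=pose[:3]
    D=np.stack([(u-p["cx"])/p["fx"],(v-p["cy"])/p["fy"],np.ones_like(u)],-1)@p["R"]
    c=-p["R"].T@p["t"]
    t=-c[2]/D[:,2]
    for (x0,x1,y0,y1,z0,z1,a) in boxes:
        m=np.array([(x0+x1)/2,(y0+y1)/2]); ct,st=np.cos(th),np.sin(th)
        w=np.array([x+ct*m[0]-st*m[1],y+st*m[0]+ct*m[1]])
        A=th+np.deg2rad(a); ca,sa=np.cos(A),np.sin(A)
        o=c[:2]-w; O=np.array([ca*o[0]+sa*o[1],-sa*o[0]+ca*o[1],c[2]])
        d=np.stack([ca*D[:,0]+sa*D[:,1],-sa*D[:,0]+ca*D[:,1],D[:,2]],-1); d[abs(d)<1e-9]=1e-9
        lo=np.array([-(x1-x0)/2,-(y1-y0)/2,z0]); hi=np.array([(x1-x0)/2,(y1-y0)/2,z1])
        a1=(lo-O)/d; a2=(hi-O)/d
        tn=np.minimum(a1,a2).max(1); tf=np.maximum(a1,a2).min(1)
        h=(tn<tf)&(tn<t); t=np.where(h,tn,t)
    return t
def fit(p,boxes,pose0,pad=5,rng=12,free=(1,1,1),clip=10):
    x,y,th=pose0; R2=np.array([[np.cos(th),-np.sin(th)],[np.sin(th),np.cos(th)]])
    mask=np.zeros(p["range_z"].shape,np.uint8)
    for b in boxes:
        pts=[(b[i],b[2+j],b[4+k]) for i in(0,1) for j in (0,1) for k in (0,1)]
        W=np.array([[*(R2@np.array(q[:2])+[x,y]),q[2]] for q in pts])
        cv2.fillConvexPoly(mask,cv2.convexHull(proj(p,W).round().astype(np.int32)),1)
    mask=cv2.dilate(mask,np.ones((2*pad+1,)*2,np.uint8))
    v,u=np.nonzero((mask>0)&(p["range_z"]>0)); z=p["range_z"][v,u]
    sub=[(-.25,-.25),(.25,.25),(-.25,.25),(.25,-.25)]
    def cost(q):
        e=0
        for du,dv in sub:
            e=e+np.minimum(abs(cast(p,u+du,v+dv,boxes,q)+q[3]-z),clip)
        return e.mean()/4
    s=np.array([4,4,.03,1])
    best=None
    q0=np.array([x,y,th,0.])
    for k in range(3):
        S=np.vstack([q0]+[q0+np.eye(4)[i]*s[i]*(1 if k%2==0 else -1) for i in range(4)])
        r=minimize(cost,q0,method="Nelder-Mead",options=dict(initial_simplex=S,xatol=.01,fatol=1e-4,maxiter=250))
        q0=r.x; s=s/2
    return r.x,r.fun,len(u)
E
cat > g.py <<'E'
from fit import *
import sys
O=("blue","yellow","green","red")
P={n:cams.camera(n) for n in("scene","top")}
L=dict(jig=(jigm(O),(648,18,.0)),spat=(SPAT,(610,-37,1.7)),tray=(TRAY,(455,357,-.2)),
 keep=(KEEP,(578,195,-.9)),lb=(loose("blue"),(462,-335,0.)),lr=(loose("red"),(590,-316,0.)),ly=(loose("yellow"),(423,148,0.)))
if len(sys.argv)>1: L={k:L[k] for k in sys.argv[1:]}
for k,(b,q0) in L.items():
    for n,p in P.items():
        q,f,N=fit(p,b,q0); print(k,n,q.round(3),round(f,2),N)
E
time python3 g.py
```

```text
jig scene [6.52521e+02 1.89780e+01 1.14000e-01 4.56000e-01] 4.23 4537
jig top [6.50476e+02 1.88660e+01 1.06000e-01 1.11700e+00] 3.44 3782
spat scene [608.07  -35.464   1.751   0.932] 2.0 1831
spat top [608.697 -36.384   1.755   1.521] 1.77 1635
tray scene [ 4.56423e+02  3.59279e+02 -1.60000e-01  1.07300e+00] 1.26 8102
tray top [ 4.58321e+02  3.59133e+02 -1.61000e-01  1.59400e+00] 1.67 6920
keep scene [613.971 143.504  -0.764   1.192] 2.54 2456
keep top [608.633 139.295  -0.805   1.558] 2.09 3569
lb scene [ 4.62987e+02 -3.30286e+02  9.60000e-02  1.34500e+00] 2.12 928
lb top [ 4.63355e+02 -3.30280e+02  7.70000e-02  1.46600e+00] 1.84 1049
lr scene [ 5.97299e+02 -3.13105e+02  1.87000e-01  8.66000e-01] 2.01 969
lr top [ 5.97665e+02 -3.13162e+02  1.80000e-01  1.51500e+00] 1.88 1041
ly scene [4.25675e+02 1.53233e+02 6.40000e-02 1.29400e+00] 1.8 1259
ly top [4.26953e+02 1.53659e+02 6.20000e-02 1.47100e+00] 1.85 1023
real	1m32.013s
user	1m27.551s
sys	0m0.244s
```

```bash
sed -i 's/(648,18,.0)/(651,19,.11)/; s/(578,195,-.9)/(582,197,-.95)/' g.py; python3 g.py jig keep; sed -i 's/+oct_(-46.5,185,16,32)+oct_(-30.5,-155,12,22)//' fit.py;  python3 g.py jig
```

```text
jig scene [6.52343e+02 1.90790e+01 1.10000e-01 4.20000e-01] 4.33 4592
jig top [6.50578e+02 1.89040e+01 1.07000e-01 1.24900e+00] 3.76 3794
keep scene [604.206 153.     -0.815   1.102] 2.81 2460
keep top [609.95  141.044  -0.821   1.493] 2.21 3487
jig scene [6.52537e+02 1.90730e+01 1.11000e-01 3.67000e-01] 4.31 3883
jig top [6.57198e+02 1.95520e+01 1.09000e-01 1.25300e+00] 3.77 3170
```

```bash
python3 - <<'E'
from fit import *
for n in("scene","top"):
    p=cams.camera(n); C=cloud(p,np.ones(p["range_z"].shape,bool))
    th=.11; d=C[:,:2]-[651.5,19]; x=np.cos(th)*d[:,0]+np.sin(th)*d[:,1]; y=-np.sin(th)*d[:,0]+np.cos(th)*d[:,1]
    s=(abs(abs(y)-108)<9)  # mid of blue and red
    for a in range(-20,70,3):
        m=s&(x>=a)&(x<a+3); 
        if m.any(): print(n,a,m.sum(),np.percentile(C[m,2],[10,50,90]).round(1))
    # post & pin
    for nm,h,w in(("post",32,40),("pin",22,15)):
        c=dict(post=(-46.5,185),pin=(-30.5,-155))[nm]
        m=(abs(x-c[0])<25)&(abs(y-c[1])<18)&(C[:,2]>(h-6))
        print(n,nm,m.sum(),x[m].mean(),y[m].mean(),C[m].mean(0))
E
```

```text
scene -20 7 [-2.6 -1.   0.2]
scene -17 12 [-0.6  0.5  1.1]
scene -14 4 [-1.3 -0.3  0.8]
scene -11 3 [-0.3 -0.2  1. ]
scene -8 5 [ 0.8 10.4 20.7]
scene -5 2 [12. 18. 24.]
scene -2 3 [12.8 21.9 22.2]
scene 1 4 [17.2 19.8 22.2]
scene 4 5 [20.5 22.8 24.7]
scene 7 7 [22.  22.3 23.8]
scene 10 10 [23.7 24.1 26. ]
scene 13 19 [23.5 24.5 25.4]
scene 16 17 [22.3 23.6 25.2]
scene 19 17 [23.2 24.6 25.8]
scene 22 18 [22.4 24.3 26.2]
scene 25 15 [23.3 24.4 25.4]
scene 28 39 [15.7 21.2 25.3]
scene 31 25 [13.8 16.  24.1]
scene 34 11 [16.7 17.4 18.3]
scene 37 15 [16.5 17.3 18.2]
scene 40 18 [15.9 17.1 18.3]
scene 43 20 [16.1 17.5 18.7]
scene 46 18 [16.3 17.5 18.6]
scene 49 18 [16.2 17.3 19.3]
scene 52 39 [-0.2 13.3 18.1]
scene 55 53 [-1.1  6.9 16.3]
scene 58 15 [-2.5 -1.3  0.3]
scene 61 17 [-1.3 -0.6  0.8]
scene 64 17 [-1.5  0.1  0.8]
scene 67 19 [-2.7 -0.6  1.1]
scene post 43 -48.99625484938793 185.02725031040382 [582.48789657 197.53023813  30.93005381]
scene pin 18 -32.67097138604126 -153.19959929314538 [ 635.84448046 -136.86023965   20.49389243]
top -20 14 [-4.  -1.4  0.3]
top -17 14 [-4.5 -1.9  1
[... 215 characters left out ...]
.7]
top 10 42 [-1.  14.7 23.4]
top 13 14 [21.2 22.4 24.4]
top 16 16 [21.3 23.3 25.6]
top 19 17 [21.3 23.1 25.4]
top 22 15 [21.6 23.3 25.4]
top 25 18 [22.  23.5 25.6]
top 28 15 [20.7 23.  25.6]
top 31 12 [20.5 22.7 24.5]
top 34 8 [15.8 17.5 20. ]
top 37 15 [14.3 16.5 18.9]
top 40 13 [13.4 16.1 17.9]
top 43 15 [15.2 16.7 18.1]
top 46 18 [14.6 16.3 17.9]
top 49 16 [15.1 16.5 18.5]
top 52 17 [14.5 15.8 18.6]
top 55 4 [13.9 15.1 16.7]
top 61 10 [-2.5 -1.4 -0.7]
top 64 14 [-2.9 -1.6  0.9]
top 67 15 [-3.8 -0.8 -0.2]
top post 34 -48.573216485501355 184.21028628544002 [582.99806305 196.76465219  30.53778639]
top pin 18 -33.470246226830994 -154.9164986199711 [ 635.23851465 -138.65450524   19.99759006]
```

```bash
sed -i 's/(5,30,y-30/(5,35,y-30/; s/^    return b$/    return b+[(35,56,-160,160,0,18,0)]+oct_(-30.5,-155,12,22)/' fit.py
sed -i 's/(651,19,.11)/(649.5,19,.11)/' g.py
sed -i 's/^KEEP.*/KEEP=[(-10,10,-350,-20,0,14,0),(-37,-23,-207,-193,0,40,0),(-23,-10,-204,-196,4,10,0),(-20,20,-24,-10,0,14,0),(-20,-10,-12,12,0,14,0),(10,20,-12,12,0,14,0)]+oct_(0,0,16,32)/; s/clip=10/clip=10/' fit.py
sed -i 's/(582,197,-.95)/(583,197,-.83)/' g.py
python3 g.py jig keep
```

```text
jig scene [6.50487e+02 1.89500e+01 1.09000e-01 6.92000e-01] 2.05 5882
jig top [6.50457e+02 1.89630e+01 1.07000e-01 1.41500e+00] 2.1 4810
keep scene [577.429 169.339  -0.63    1.033] 2.85 3048
keep top [ 5.83554e+02  1.97494e+02 -5.42000e-01  1.58500e+00] 1.65 3973
```

```bash
cat > mv.py <<'E'
from h import *
import sys
def tool():
    o=bot.get_obs(); R=Rn.from_rotvec(o["eef_rot"]).as_matrix(); return o,R
def plan(x,y,z,ja):
    """ja: desired jaw axis angle (rad, world, mod pi). prints turn deg & shift in cm in tool axes after turn"""
    o,R=tool(); 
    cur=np.arctan2(R[1,2],R[0,2])
    # turn about tool y (down): positive turn rotates world yaw by -turn if y is down
    s=np.sign(R[2,1])
    dy=(ja-cur+np.pi/2)%np.pi-np.pi/2
    turn=np.degrees(dy)*s
    R2=Rn.from_rotvec([0,0,dy]).as_matrix()@R
    d=np.array([x,y,z])-o["ee_pos"]
    print("now",o["ee_pos"].round(1),"jaw",round(np.degrees(cur),2),"q6",o["joint_pos"][5].round(2),"f",o["ft_force"].round(1),"g",round(o["grip_width"],1),"tilt",R[:,1].round(4))
    print("turn",turn.round(2),"alt",(turn-np.sign(turn)*180).round(1),"| after turn, tool-xyz cm",(R2.T@d/10).round(2))
    print("axes x,z in world after turn",R2[:,0].round(3),R2[:,2].round(3))
if __name__=="__main__": plan(*[float(a) for a in sys.argv[1:5]])
E
python3 mv.py 608.5 -38 150 0.18
```

```text
now [ 199.8 -512.4  218.6] jaw -68.7 q6 -0.08 f [ 0.4 -0.7 -0.3] g 93.3 tilt [ 0.  0. -1.]
turn -79.01 alt 101.0 | after turn, tool-xyz cm [-39.36   6.87  48.7 ]
axes x,z in world after turn [ 0.179 -0.984 -0.   ] [0.984 0.179 0.   ]
```

Call:
move_arm(moves=[0, 0, 0, -10, 0, 0, 0, -10, 0, 0, 0, -10, 0, 0, 0, -10, 0, 0, 0, -10, 0, 0, 0, -10, 0, 0, 0, -10, 0, 0, 0, -9], grip=3)

```text
t: 3.3
ee_pos: [199.8, -512.4, 218.6]
eef_rot: [-1.307, 1.043, -1.043]
ft_force: [-0.0, 0.5, 0.7]
grip_width: 29.8
```

```bash
python3 mv.py 608.5 -38 150 0.184
```

```text
now [ 199.8 -512.4  218.6] jaw 12.84 q6 -1.51 f [-0.   0.5  0.7] g 29.8 tilt [ 0. -0. -1.]
turn 2.3 alt -177.7 | after turn, tool-xyz cm [-39.16   6.86  48.85]
axes x,z in world after turn [ 0.183 -0.983  0.   ] [0.983 0.183 0.   ]
```

Call:
move_arm(moves=[-3.9, 0.6, 4.85, 2.3, -3.9, 0.6, 4.85, 0, -3.9, 0.6, 4.85, 0, -3.9, 0.6, 4.85, 0, -3.9, 0.6, 4.85, 0, -3.9, 0.6, 4.85, 0, -3.9, 0.6, 4.85, 0, -3.9, 0.6, 4.85, 0, -3.9, 0.6, 4.85, 0, -3.9, 0.6, 4.85, 0])

```text
t: 4.55
ee_pos: [604.1, -38.5, 159.6]
eef_rot: [-1.29, 1.07, -1.081]
ft_force: [0.9, -0.7, 0.8]
grip_width: 30.0
```

```bash
python3 mv.py 608.5 -38 100 0.184
```

```text
now [604.1 -38.5 159.6] jaw 10.35 q6 -0.32 f [ 0.9 -0.7  0.8] g 30.0 tilt [ 0.0046 -0.0044 -1.    ]
turn -0.2 alt 179.8 | after turn, tool-xyz cm [-0.    5.96  0.42]
axes x,z in world after turn [ 0.183 -0.983  0.005] [0.983 0.183 0.004]
```

Call:
move_arm(moves=[0, 5, 0.4, 0, 0, 2.5, 0, 0, 0, 0, 0, 0])

```text
t: 4.92
ee_pos: [610.9, -34.0, 82.2]
eef_rot: [-1.291, 1.065, -1.077]
ft_force: [-0.3, 0.4, 0.1]
grip_width: 30.0
```

```bash
python3 - <<'E'
from fit import *
p=cams.camera("scene"); crop(p,230,150,390,270,5,"s2.png")
p=cams.camera("top"); crop(p,250,120,410,240,5,"t2.png")
E
python3 mv.py 608.5 -38 4 0.184
```

```text
now [611.9 -34.4  84.3] jaw 10.64 q6 -0.31 f [0.2 0.6 0.6] g 30.2 tilt [ 0.0092 -0.0047 -0.9999]
turn 0.1 alt -179.9 | after turn, tool-xyz cm [ 0.24  8.02 -0.46]
axes x,z in world after turn [ 0.183 -0.983  0.006] [0.983 0.183 0.008]
```

View pics/s2.png

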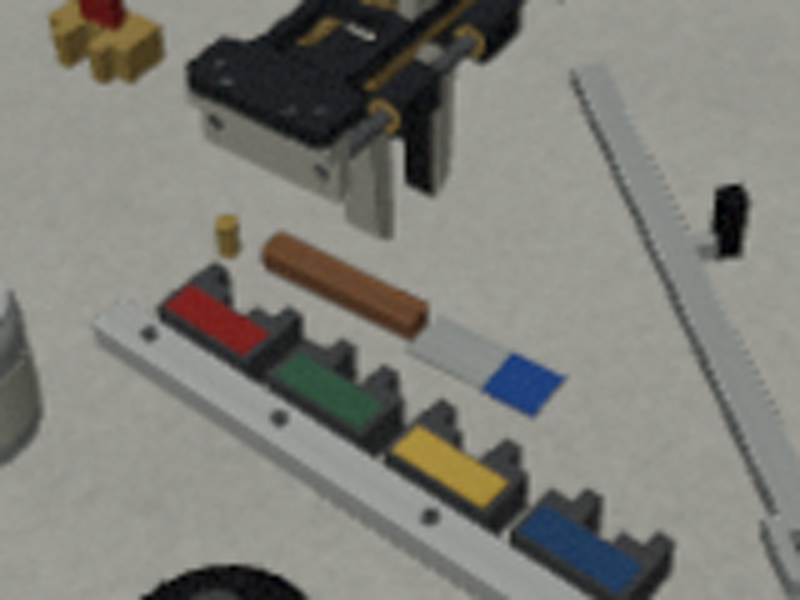

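View pics/t2.png

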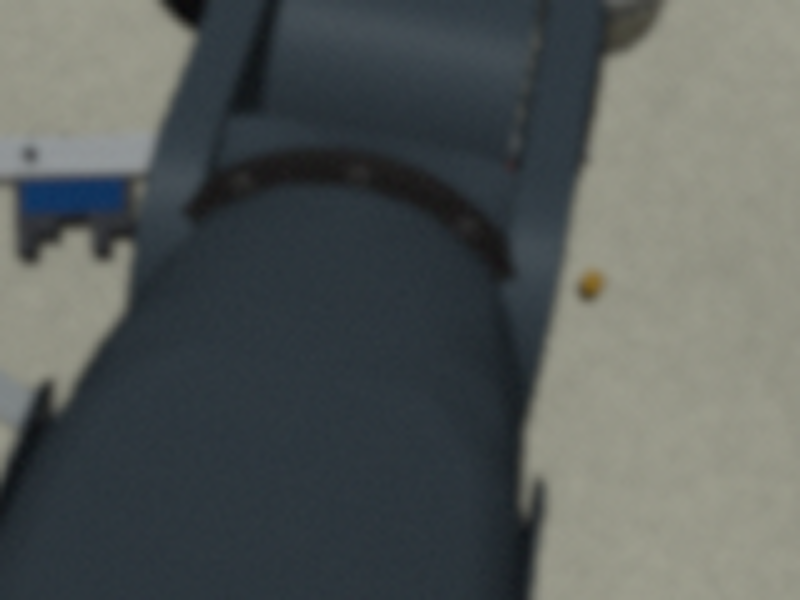

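Call:
move_arm(moves=[0.1, 1.5, -0.2, 0, 0.1, 1.5, -0.2, 0, 0, 1.5, 0, 0, 0, 0.8, 0, 0, 0, 0, 0, 0])

```text
t: 5.65
ee_pos: [609.4, -38.5, 29.7]
eef_rot: [-1.287, 1.061, -1.082]
ft_force: [0.0, -0.3, 0.7]
grip_width: 29.9
```

```bash
python3 mv.py 608.5 -38 4 0.184
```

```text
now [609.4 -38.5  29.7] jaw 10.57 q6 -0.32 f [ 0.  -0.3  0.7] g 29.9 tilt [ 0.0121 -0.0052 -0.9999]
turn 0.03 alt -180.0 | after turn, tool-xyz cm [-0.08  2.57 -0.11]
axes x,z in world after turn [ 0.183 -0.983  0.007] [0.983 0.183 0.011]
```

Call:
move_arm(moves=[-0.1, 1.3, -0.1, 0, 0, 1.2, 0, 0, 0, 0, 0, 0])

```text
t: 6.02
ee_pos: [608.7, -37.7, 3.2]
eef_rot: [-1.287, 1.061, -1.082]
ft_force: [0.3, 0.7, 0.2]
grip_width: 29.7
```

```bash
python3 mv.py 608.5 -38 4 0.184
```

```text
now [608.7 -37.7   3.2] jaw 10.58 q6 -0.32 f [0.3 0.7 0.2] g 29.7 tilt [ 0.0126 -0.0052 -0.9999]
turn 0.03 alt -180.0 | after turn, tool-xyz cm [ 0.03 -0.08 -0.02]
axes x,z in world after turn [ 0.183 -0.983  0.007] [0.983 0.183 0.011]
```

Call:
move_arm(moves=[0, 0, 0, 0, 0, 0, 0, 0, 0, 0, 0, 0, 0, 0, 0, 0, 0, -0.5, 0, 0, 0, -1, 0, 0, 0, -1.5, 0, 0, 0, -1.5, 0, 0], grip=0)

```text
t: 7.02
ee_pos: [608.3, -37.4, 51.6]
eef_rot: [-1.286, 1.06, -1.083]
ft_force: [-0.0, -0.6, 0.0]
grip_width: 17.7
```

```bash
python3 mv.py 457 359 120 1.41;  python3 - <<'E'
from fit import *
p=cams.camera("scene"); crop(p,230,150,390,270,5,"s3.png")
E
```

```text
now [608.3 -37.4  51.6] jaw 10.58 q6 -0.32 f [-0.  -0.6  0. ] g 17.7 tilt [ 0.013  -0.0052 -0.9999]
turn -70.21 alt 109.8 | after turn, tool-xyz cm [-21.23  -6.57  36.79]
axes x,z in world after turn [ 0.987 -0.16   0.008] [0.16  0.987 0.012]
```

View pics/s3.png

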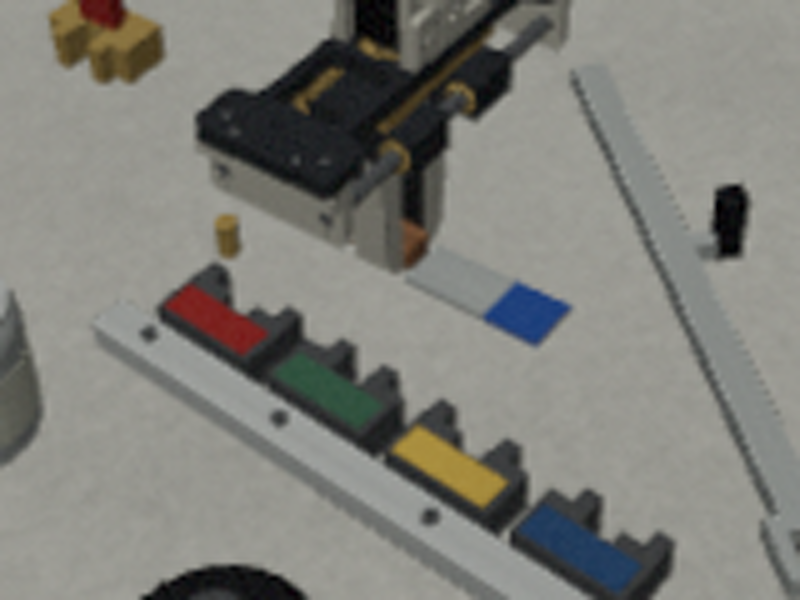

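Call:
move_arm(moves=[0, -2, 0, -8, 0, -2.5, 0, -10, 0, -2, 0, -10, 0, 0, 0, -10, 0, 0, 0, -10, 0, 0, 0, -10, 0, 0, 0, -9, 0, 0, 0, 0])

```text
t: 8.07
ee_pos: [609.0, -37.2, 126.2]
eef_rot: [-1.571, 0.124, -0.159]
ft_force: [-0.9, -0.2, -0.2]
grip_width: 17.5
```

```bash
python3 mv.py 457 359 120 1.41
```

```text
now [609.  -37.2 126.2] jaw 79.67 q6 -1.52 f [-0.9 -0.2 -0.2] g 17.5 tilt [ 0.0214 -0.0064 -0.9998]
turn -1.12 alt 178.9 | after turn, tool-xyz cm [-21.35   0.05  36.68]
axes x,z in world after turn [ 0.987 -0.16   0.022] [ 0.16   0.987 -0.002]
```

Call:
move_arm(moves=[-1, 0, 1.6, -1, -2, 0, 3.5, 0, -2.5, 0, 4.3, 0, -2.5, 0, 4.3, 0, -2.5, 0, 4.3, 0, -2.5, 0, 4.3, 0, -2.5, 0, 4.3, 0, -2.5, 0, 4.3, 0, -2, 0, 3.5, 0, -1, 0, 1.6, 0])

```text
t: 9.32
ee_pos: [452.6, 372.2, 122.0]
eef_rot: [-1.568, 0.128, -0.164]
ft_force: [0.7, -1.1, -1.5]
grip_width: 17.9
```

```bash
python3 mv.py 457 359 80 1.41
```

```text
now [452.6 372.2 122. ] jaw 79.38 q6 -0.76 f [ 0.7 -1.1 -1.5] g 17.9 tilt [ 0.0226 -0.0047 -0.9997]
turn -1.41 alt 178.6 | after turn, tool-xyz cm [ 0.55  4.22 -1.23]
axes x,z in world after turn [ 0.987 -0.16   0.023] [ 0.16   0.987 -0.   ]
```

Call:
move_arm(moves=[0.5, 1, -1.2, -1.4, 0, 2, 0, 0, 0, 2, 0, 0, 0, 1.5, 0, 0, 0, 0, 0, 0])

```text
t: 9.95
ee_pos: [451.3, 363.4, 56.1]
eef_rot: [-1.569, 0.111, -0.147]
ft_force: [0.5, -1.6, -0.3]
grip_width: 17.5
```

```bash
python3 mv.py 457 359 9 1.41;  python3 - <<'E'
from fit import *
p=cams.camera("scene"); crop(p,400,180,560,300,5,"s4.png")
E
```

```text
now [451.3 363.4  56.1] jaw 80.59 q6 -0.79 f [ 0.5 -1.6 -0.3] g 17.5 tilt [ 0.0226 -0.0037 -0.9997]
turn -0.19 alt 179.8 | after turn, tool-xyz cm [ 0.52  4.72 -0.34]
axes x,z in world after turn [ 0.987 -0.16   0.023] [0.16  0.987 0.   ]
```

View pics/s4.png

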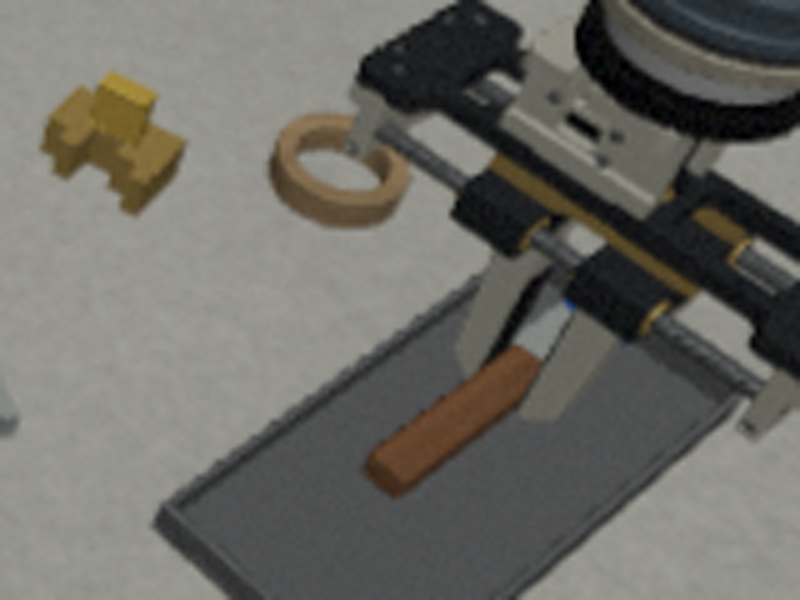

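Call:
move_arm(moves=[0.3, 1, -0.3, 0, 0.2, 1.5, 0, 0, 0, 1.2, 0, 0, 0, 0.6, 0, 0, 0, 0, 0, 0])

```text
t: 10.62
ee_pos: [458.1, 359.7, 11.8]
eef_rot: [-1.567, 0.11, -0.149]
ft_force: [0.0, 0.2, 0.3]
grip_width: 17.6
```

```bash
python3 mv.py 457 359 8 1.41
```

```text
now [458.1 359.7  11.8] jaw 80.54 q6 -0.8 f [0.  0.2 0.3] g 17.6 tilt [ 0.0246 -0.0022 -0.9997]
turn -0.25 alt 179.7 | after turn, tool-xyz cm [-0.11  0.38 -0.09]
axes x,z in world after turn [ 0.987 -0.16   0.025] [0.16  0.987 0.002]
```

Call:
move_arm(moves=[0, 0.3, 0, 0, 0, 0.1, 0, 0, 0, 0, 0, 0])

```text
t: 11.0
ee_pos: [458.4, 360.0, 8.3]
eef_rot: [-1.566, 0.11, -0.15]
ft_force: [-0.4, -0.2, -0.0]
grip_width: 17.4
```

Call:
move_arm(moves=[0, 0, 0, 0, 0, 0, 0, 0, 0, 0, 0, 0, 0, -1, 0, 0, 0, -2, 0, 0, 0, -2, 0, 0, 0, -2, 0, 0, 0, -2, 0, 0, 0, -1, 0, 0, 0, 0, 0, 0], grip=4)

```text
t: 12.25
ee_pos: [456.8, 361.1, 119.2]
eef_rot: [-1.562, 0.105, -0.153]
ft_force: [0.7, -0.2, -1.1]
grip_width: 40.0
```

```bash
python3 mv.py 407 153 100 0.063;  python3 - <<'E'
from fit import *
p=cams.camera("scene"); crop(p,400,180,560,300,5,"s5.png")
E
```

```text
now [456.8 361.1 119.2] jaw 80.56 q6 -0.8 f [ 0.7 -0.2 -1.1] g 40.0 tilt [ 0.0309  0.0021 -0.9995]
turn 76.95 alt -103.1 | after turn, tool-xyz cm [20.39  2.49 -6.29]
axes x,z in world after turn [ 0.063 -0.998  0.03 ] [0.998 0.063 0.007]
```

View pics/s5.png

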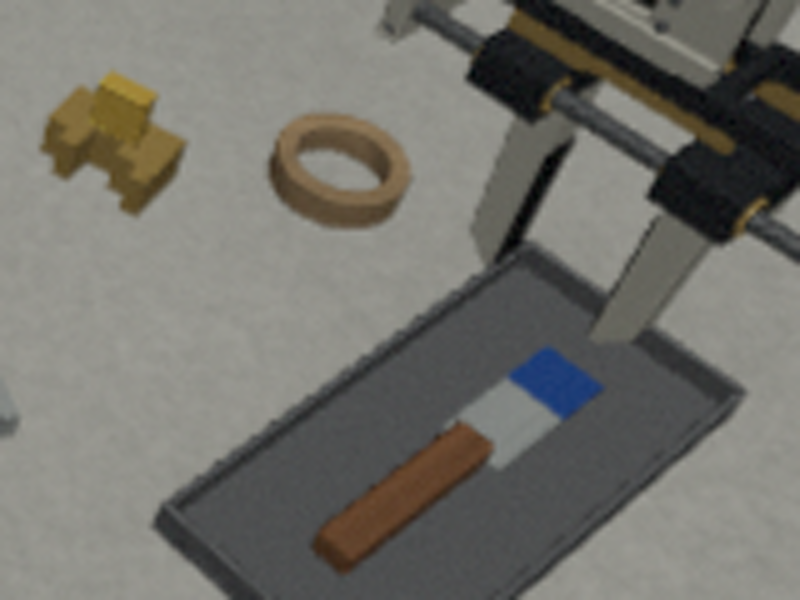

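Call:
move_arm(moves=[0, 0, 0, 10, 0, 0, 0, 10, 0, 0, 0, 10, 0, 0, 0, 10, 0, 0, 0, 10, 0, 0, 0, 10, 0, 0, 0, 8, 0, 0, 0, 5])

```text
t: 13.3
ee_pos: [453.7, 358.7, 111.8]
eef_rot: [-1.24, 1.125, -1.157]
ft_force: [0.2, -0.7, 0.3]
grip_width: 39.3
```

```bash
python3 mv.py 407 153 100 0.063
```

```text
now [453.7 358.7 111.8] jaw 5.15 q6 0.52 f [ 0.2 -0.7  0.3] g 39.3 tilt [ 0.0206 -0.0049 -0.9998]
turn 1.54 alt -178.5 | after turn, tool-xyz cm [20.23  1.2  -5.97]
axes x,z in world after turn [ 0.063 -0.998  0.007] [0.998 0.063 0.02 ]
```

Call:
move_arm(moves=[4, 0, -1.3, 0, 4, 0, -1.3, 0, 4, 0, -1.3, 0, 4, 0, -1.3, 0, 3, 0, -1, 0])

```text
t: 13.92
ee_pos: [405.5, 159.2, 108.2]
eef_rot: [-1.246, 1.127, -1.155]
ft_force: [0.3, -0.5, -0.1]
grip_width: 39.7
```

```bash
python3 mv.py 407 153 100 0.063
```

```text
now [405.5 159.2 108.2] jaw 5.23 q6 0.19 f [ 0.3 -0.5 -0.1] g 39.7 tilt [ 0.0154 -0.0071 -0.9999]
turn 1.62 alt -178.4 | after turn, tool-xyz cm [0.62 0.83 0.1 ]
axes x,z in world after turn [ 0.063 -0.998  0.008] [0.998 0.063 0.015]
```

```bash
cat > f1.py <<'E'
from fit import *
import sys
c=sys.argv[1]; q0=tuple(float(a) for a in sys.argv[2:5])
for n in sys.argv[5:] or ("scene","top"):
    p=cams.camera(n); q,f,N=fit(p,loose(c),q0); th=q[2]
    print(c,n,q.round(3),round(f,2),N,"tab",(q[0]-20*np.cos(th)).round(1),(q[1]-20*np.sin(th)).round(1))
E
python3 f1.py yellow 426.3 153.5 .063 scene; python3 mv.py 406.3 152.2 60 .063
```

```text
yellow scene [4.25621e+02 1.53200e+02 6.90000e-02 1.26500e+00] 1.82 1263 tab 405.7 151.8
now [404.3 157.  107.9] jaw 5.22 q6 0.19 f [ 1.   0.1 -0.9] g 40.0 tilt [ 0.0137 -0.0081 -0.9999]
turn 1.61 alt -178.4 | after turn, tool-xyz cm [0.45 4.79 0.11]
axes x,z in world after turn [ 0.063 -0.998  0.009] [0.998 0.063 0.013]
```

Call:
move_arm(moves=[0.2, 1, 0.1, 1.3, 0.2, 1.5, 0, 0, 0, 1.5, 0, 0, 0, 1, 0, 0, 0, 0, 0, 0])

```text
t: 14.6
ee_pos: [406.0, 153.3, 53.1]
eef_rot: [-1.238, 1.15, -1.173]
ft_force: [-0.6, 0.1, 0.2]
grip_width: 40.1
```

```bash
python3 mv.py 406.3 152.2 27 .063
```

```text
now [406.  153.3  53.1] jaw 3.67 q6 0.21 f [-0.6  0.1  0.2] g 40.1 tilt [ 0.0108 -0.0087 -0.9999]
turn 0.06 alt -179.9 | after turn, tool-xyz cm [ 0.09  2.61 -0.01]
axes x,z in world after turn [ 0.063 -0.998  0.009] [0.998 0.063 0.01 ]
```

Call:
move_arm(moves=[0.1, 1, 0, 0, 0, 1, 0, 0, 0, 0.4, 0, 0, 0, 0, 0, 0])

```text
t: 15.1
ee_pos: [406.8, 152.4, 27.7]
eef_rot: [-1.237, 1.149, -1.174]
ft_force: [-0.5, -0.1, -0.5]
grip_width: 40.1
```

```bash
python3 mv.py 406.3 152.2 27 .063
```

```text
now [406.8 152.4  27.7] jaw 3.67 q6 0.21 f [-0.5 -0.1 -0.5] g 40.1 tilt [ 0.0116 -0.0085 -0.9999]
turn 0.06 alt -179.9 | after turn, tool-xyz cm [ 0.02  0.07 -0.05]
axes x,z in world after turn [ 0.063 -0.998  0.009] [0.998 0.063 0.011]
```

Call:
move_arm(moves=[0, 0, 0, 0, 0, 0, 0, 0, 0, 0, 0, 0, 0, 0, 0, 0], grip=0)

```text
t: 15.6
ee_pos: [406.9, 152.5, 28.3]
eef_rot: [-1.236, 1.149, -1.174]
ft_force: [-1.4, 1.0, 0.0]
grip_width: 11.5
```

```bash
python3 mv.py 406.3 152.2 27 .063; python3 f1.py yellow 426.3 153.5 .063 scene
```

```text
now [406.9 152.5  28.3] jaw 3.67 q6 0.21 f [-1.4  1.   0. ] g 11.5 tilt [ 0.0122 -0.0083 -0.9999]
turn 0.06 alt -179.9 | after turn, tool-xyz cm [ 0.02  0.13 -0.06]
axes x,z in world after turn [ 0.063 -0.998  0.009] [0.998 0.063 0.012]
yellow scene [4.25368e+02 1.53043e+02 6.70000e-02 1.22300e+00] 3.68 1264 tab 405.4 151.7
```

Call:
move_arm(moves=[0, -1, 0, 0, 0, -1.5, 0, 0, 0, -1.5, 0, 0, 0, -1.5, 0, -2.5, 0, -0.5, 0, 0, 0, 0, 0, 0])

```text
t: 16.4
ee_pos: [405.4, 152.8, 91.3]
eef_rot: [-1.257, 1.118, -1.141]
ft_force: [-0.0, 0.5, -3.2]
grip_width: 11.8
```

```bash
python3 mv.py 582.8 48.2 88 .1085; 
```

```text
now [405.4 152.8  91.3] jaw 6.16 q6 0.16 f [-0.   0.5 -3.2] g 11.8 tilt [ 0.0114 -0.0085 -0.9999]
turn -0.06 alt 179.9 | after turn, tool-xyz cm [12.31  0.62 16.5 ]
axes x,z in world after turn [ 0.108 -0.994  0.01 ] [0.994 0.108 0.01 ]
```

Call:
move_arm(moves=[1, 0, 1.5, 0, 2, 0, 2.6, 0, 2, 0, 2.7, 0, 2, 0, 2.7, 0, 2, 0, 2.7, 0, 1.8, 0, 2.5, 0, 1, 0, 1.2, 0, 0, 0, 0, 0])

```text
t: 17.4
ee_pos: [584.1, 44.4, 88.9]
eef_rot: [-1.259, 1.124, -1.142]
ft_force: [-0.1, -0.1, -3.9]
grip_width: 11.7
```

```bash
python3 mv.py 582.8 48.2 29 .1085; 
```

```text
now [584.1  44.4  88.9] jaw 5.93 q6 -0.1 f [-0.1 -0.1 -3.9] g 11.7 tilt [ 0.0062 -0.0093 -0.9999]
turn -0.28 alt 179.7 | after turn, tool-xyz cm [-0.45  5.99 -0.12]
axes x,z in world after turn [ 0.108 -0.994  0.01 ] [0.994 0.108 0.005]
```

Call:
move_arm(moves=[-0.2, 1, -0.1, -0.3, -0.2, 1.5, 0, 0, 0, 1.5, 0, 0, 0, 1, 0, 0, 0, 0.3, 0, 0, 0, 0, 0, 0])

```text
t: 18.15
ee_pos: [580.0, 49.7, 30.9]
eef_rot: [-1.265, 1.121, -1.135]
ft_force: [0.5, -0.2, -3.9]
grip_width: 11.9
```

```bash
python3 mv.py 582.8 48.2 29 .1085; cat > f2.py <<'E'
from fit import *
import sys
# held half: fit only body/teeth (not tab), with lift z
c=sys.argv[1]; x,y,th=[float(a) for a in sys.argv[2:5]]; lift=float(sys.argv[5])
p=cams.camera("scene")
J=(650.5,18.96,.108)
B=[(b[0],b[1],b[2],b[3],b[4]+lift,b[5]+lift,0) for b in loose(c)]; B=[B[0]]+B[2:]
q,f,N=fit(p,B,(x,y,th),pad=3,clip=6)
d=np.array(q[:2])-J[:2]; ct,st=np.cos(J[2]),np.sin(J[2])
print("world",q.round(3),"in jig",(ct*d[0]+st*d[1]).round(2),(-st*d[0]+ct*d[1]).round(2),np.degrees(q[2]-J[2]).round(2),"cost",f)
X=proj(p,[[x,y,30]])[0].astype(int); crop(p,max(0,X[0]-70),X[1]-55,X[0]+70,X[1]+50,5.7,sys.argv[6])
E
python3 f2.py yellow 602 50.5 .108 2 y1.png
```

```text
now [580.   49.7  30.9] jaw 6.36 q6 -0.09 f [ 0.5 -0.2 -3.9] g 11.9 tilt [ 0.0024 -0.0091 -1.    ]
turn 0.14 alt -179.9 | after turn, tool-xyz cm [0.18 0.19 0.26]
axes x,z in world after turn [ 0.108 -0.994  0.009] [0.994 0.108 0.001]
world [5.98281e+02 5.11540e+01 1.09000e-01 7.34000e-01] in jig -48.44 37.64 0.08 cost 2.96996891575823
```

View pics/y1.png

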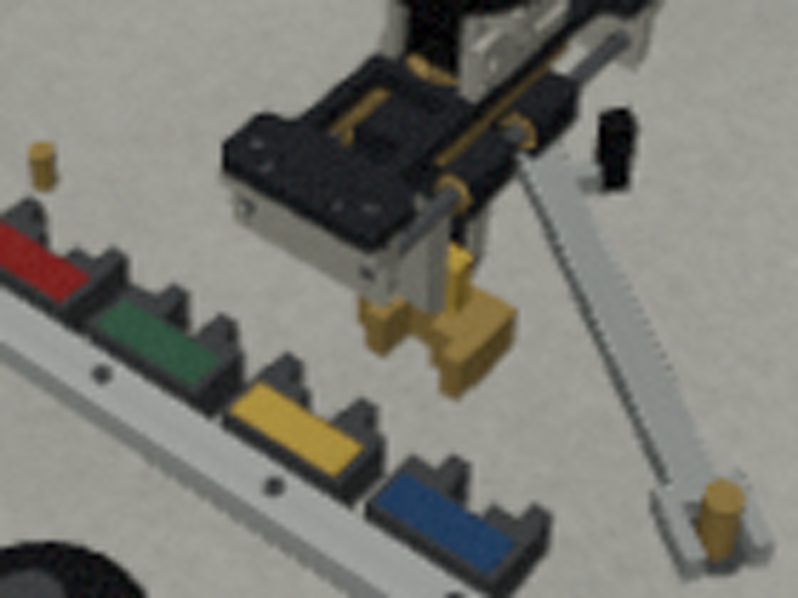

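Call:
move_arm(moves=[0.17, 0.15, 0.3, 0.1, 0, 0, 1, 0, 0, 0, 1, 0, 0, 0, 0.7, 0, 0, 0, 0, 0, 0, 0, 0, 0])

```text
t: 18.95
ee_pos: [613.4, 51.3, 30.6]
eef_rot: [-1.262, 1.121, -1.137]
ft_force: [0.2, -0.3, -4.1]
grip_width: 12.0
```

```bash
cat > jg.py <<'E'
from h import *
import sys
# half origin in jig from TCP (robot offset .9,.5)
J=(650.5,18.96,.108); o=bot.get_obs(); R=Rn.from_rotvec(o["eef_rot"]).as_matrix()
d=o["ee_pos"][:2]-[.9,.5]-J[:2]; ct,st=np.cos(J[2]),np.sin(J[2])
print("TCP->half origin jig",(ct*d[0]+st*d[1]+20).round(2),(-st*d[0]+ct*d[1]).round(2),"z",o["ee_pos"][2].round(1),"jaw-jig deg",np.degrees(np.arctan2(R[1,2],R[0,2])-J[2]).round(2),"f",o["ft_force"].round(1),"tilt",R[:2,1].round(4),"g",round(o["grip_width"],1),"t",o["t"])
E
python3 jg.py; python3 f2.py yellow 636 53.5 .108 1 y2.png
```

```text
TCP->half origin jig -14.35 35.77 z 30.6 jaw-jig deg 0.05 f [ 0.2 -0.3 -4.1] tilt [ 0.005  -0.0091] g 12.0 t 18.95
world [6.31117e+02 5.28190e+01 1.11000e-01 2.34000e-01] in jig -15.62 35.75 0.15 cost 3.863991424839489
```

View pics/y2.png

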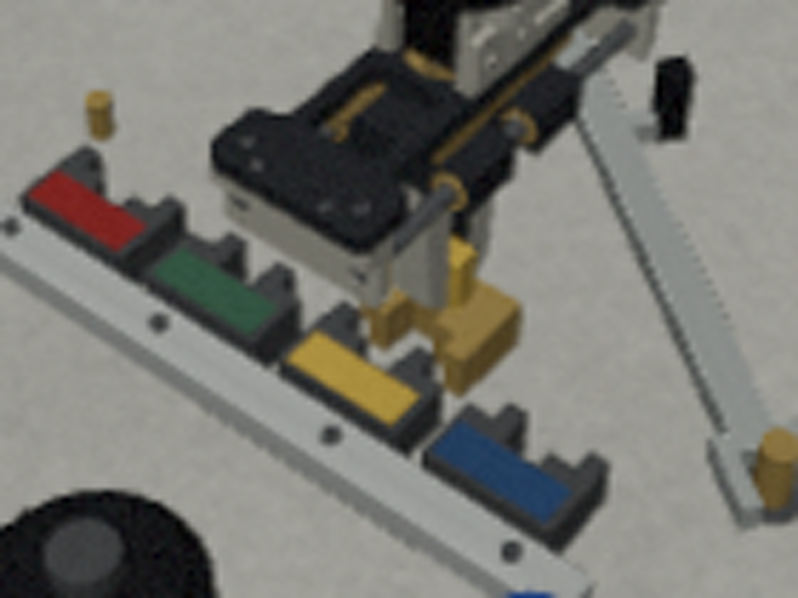

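Call:
move_arm(moves=[-0.02, 0.15, 0.3, 0, 0, 0, 0.4, 0, 0, 0, 0.3, 0, 0, 0, 0, 0])

```text
t: 19.5
ee_pos: [623.8, 52.7, 29.1]
eef_rot: [-1.262, 1.121, -1.137]
ft_force: [0.0, -0.5, -4.0]
grip_width: 11.9
```

```bash
python3 jg.py
```

```text
TCP->half origin jig -3.85 36.0 z 29.1 jaw-jig deg 0.06 f [ 0.  -0.5 -4. ] tilt [ 0.005  -0.0091] g 11.9 t 19.5
```

Call:
move_arm(moves=[0, 0.06, 0.2, 0, 0, 0, 0.15, 0, 0, 0, 0.1, 0, 0, 0, 0, 0])

```text
t: 20.0
ee_pos: [625.3, 52.8, 28.5]
eef_rot: [-1.269, 1.127, -1.134]
ft_force: [-0.0, -0.4, -3.2]
grip_width: 11.6
```

```bash
python3 jg.py
```

```text
TCP->half origin jig -2.34 35.97 z 28.5 jaw-jig deg 0.06 f [-0.  -0.4 -3.2] tilt [-0.0031 -0.0098] g 11.6 t 20.0
```

Call:
move_arm(moves=[0, 0, 0.3, 0])

```text
t: 20.12
ee_pos: [625.5, 52.9, 28.5]
eef_rot: [-1.274, 1.132, -1.13]
ft_force: [-24.8, -2.8, 18.3]
grip_width: 11.8
```

```bash
python3 jg.py; python3 f2.py yellow 643 53.5 .108 0 y3.png
```

```text
TCP->half origin jig -2.11 36.03 z 28.5 jaw-jig deg 0.07 f [-24.8  -2.8  18.3] tilt [-0.0104 -0.0104] g 11.8 t 20.125
world [6.44361e+02 5.44420e+01 9.40000e-02 7.21000e-01] in jig -2.28 35.94 -0.78 cost 4.123995244029587
```

View pics/y3.png

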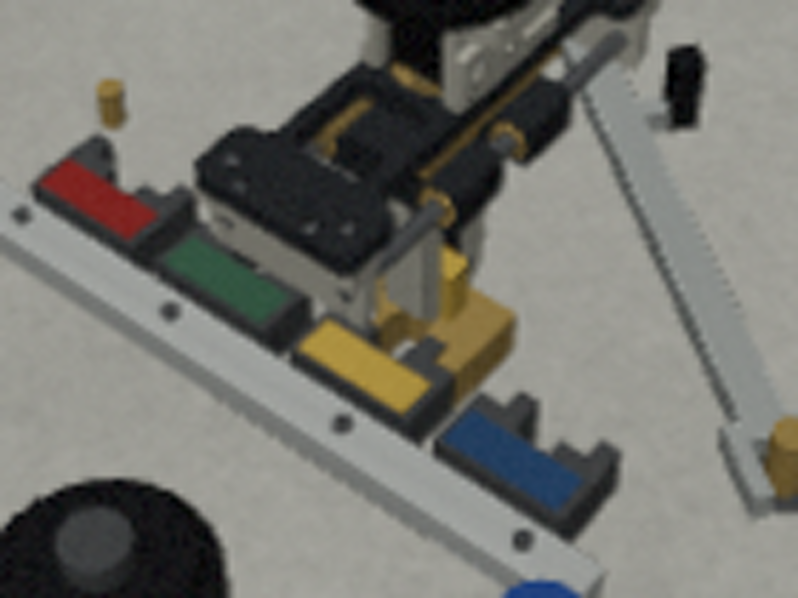

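Call:
move_arm(moves=[0, 0, 0, 0, 0, 0, 0, 0, 0, 0, 0, 0, 0, -1, 0, 0, 0, -1.5, 0, 0, 0, -1.5, 0, 0, 0, -1.5, 0, 0, 0, -1.5, -1, 0, 0, -1, -2, 0, 0, 0, -2, 0], grip=3)

```text
t: 21.42
ee_pos: [579.0, 48.4, 118.6]
eef_rot: [-1.268, 1.125, -1.135]
ft_force: [0.6, -0.3, -0.1]
grip_width: 30.0
```

```bash
python3 jg.py; python3 f1.py yellow 645 54.5 .108 scene; python3 f1.py yellow 645 54.5 .108 top;  python3 - <<'E'
from fit import *
p=cams.camera("scene"); crop(p,250,190,390,295,5.7,"y4.png")
E
```

```text
TCP->half origin jig -48.88 36.56 z 118.6 jaw-jig deg 0.08 f [ 0.6 -0.3 -0.1] tilt [-0.0015 -0.0102] g 30.0 t 21.425
yellow scene [6.44269e+02 5.45460e+01 1.09000e-01 9.76000e-01] 4.11 1332 tab 624.4 52.4
yellow top [6.45e+02 5.45e+01 1.08e-01 0.00e+00] 10.0 976 tab 625.1 52.3
```

View pics/y4.png

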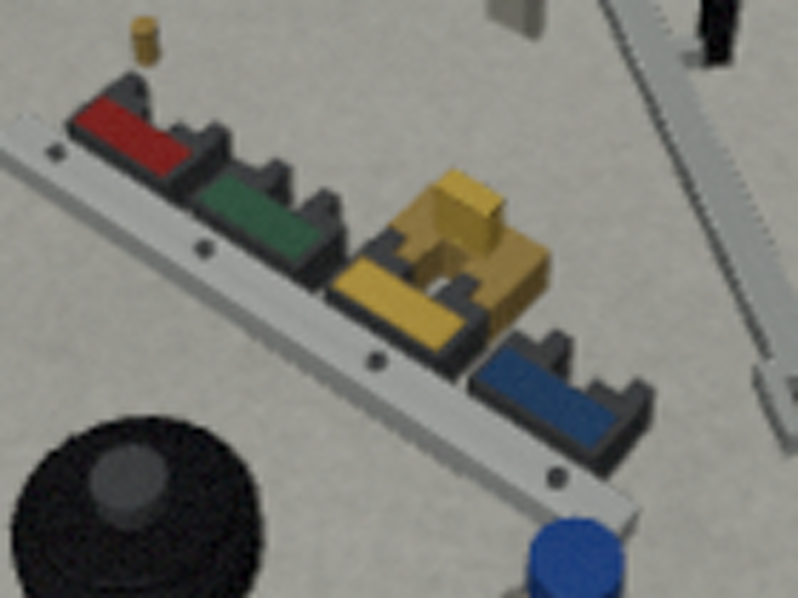

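```bash
python3 mv.py 444 -331.5 100 .085
```

```text
now [579.   48.4 117.9] jaw 6.26 q6 -0.09 f [-0.3 -0.8 -0.1] g 30.1 tilt [-0.0027 -0.0102 -0.9999]
turn 1.39 alt -178.6 | after turn, tool-xyz cm [ 36.69   2.22 -16.67]
axes x,z in world after turn [ 0.085 -0.996  0.01 ] [ 0.996  0.085 -0.004]
```

Call:
move_arm(moves=[2, 0, -1, 1.2, 4, 0, -1.9, 0, 4, 0, -1.9, 0, 4, 0, -1.9, 0, 4, 0, -1.9, 0, 4, 0, -1.9, 0, 4, 0, -1.9, 0, 4, 0, -1.9, 0, 3.3, 0, -1.5, 0, 1.5, 0, -0.7, 0])

```text
t: 22.82
ee_pos: [440.1, -331.9, 123.2]
eef_rot: [-1.255, 1.145, -1.159]
ft_force: [-0.4, -0.0, 0.2]
grip_width: 29.8
```

```bash
python3 mv.py 444 -331.5 80 .085; cat > gap.py <<'E'
from fit import *
import sys
O=("blue","yellow","green","red"); Y=dict(zip(O,(108,36,-36,-108)))
c=sys.argv[1]; y=Y[c]
for n in sys.argv[2:] or ("scene","top"):
    p=cams.camera(n)
    out=[]
    for g in (0,1,2,3,4):
        F=[(5,35,y-30,y+30,0,24,0)]+[(-5,5,y+T[k]-4.75,y+T[k]+4.75,0,24,0) for k in FT[c]]+[(35,56,y-50,y+50,0,18,0)]
        B=F+[(b[0]-g,b[1]-g,b[2]+y,b[3]+y,*b[4:]) for b in loose(c)]
        q,f,N=fit(p,B,(650.,18.96,.108),pad=2); out.append((g,q.round(2).tolist(),round(f,3)))
    print(n,*out,sep="\n")
E
python3 gap.py yellow
```

```text
now [ 440.1 -331.9  123.2] jaw 4.55 q6 -0.8 f [-0.4 -0.   0.2] g 29.8 tilt [-2.000e-04 -1.220e-02 -9.999e-01]
turn -0.32 alt 179.7 | after turn, tool-xyz cm [-0.06  4.32  0.4 ]
axes x,z in world after turn [ 0.085 -0.996  0.012] [ 0.996  0.085 -0.001]
scene
(0, [649.82, 18.94, 0.11, 0.62], np.float64(2.833))
(1, [650.33, 18.91, 0.11, 0.63], np.float64(2.717))
(2, [650.39, 19.02, 0.11, 0.65], np.float64(2.631))
(3, [650.7, 18.98, 0.11, 0.61], np.float64(2.588))
(4, [651.24, 19.02, 0.11, 0.68], np.float64(2.637))
top
(0, [650.36, 18.18, 0.12, 1.34], np.float64(2.782))
(1, [651.16, 18.18, 0.11, 1.37], np.float64(2.684))
(2, [651.32, 17.91, 0.1, 1.4], np.float64(2.672))
(3, [652.34, 18.35, 0.11, 1.42], np.float64(2.681))
(4, [653.03, 18.5, 0.12, 1.49], np.float64(2.784))
```

```bash
python3 - <<'E'
from fit import *
p=cams.camera("scene"); crop(p,300,215,350,260,16,"y5.png")
p=cams.camera("top"); crop(p,240,140,340,190,8,"y6.png")
E
```

```text
(no output)
```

View pics/y5.png

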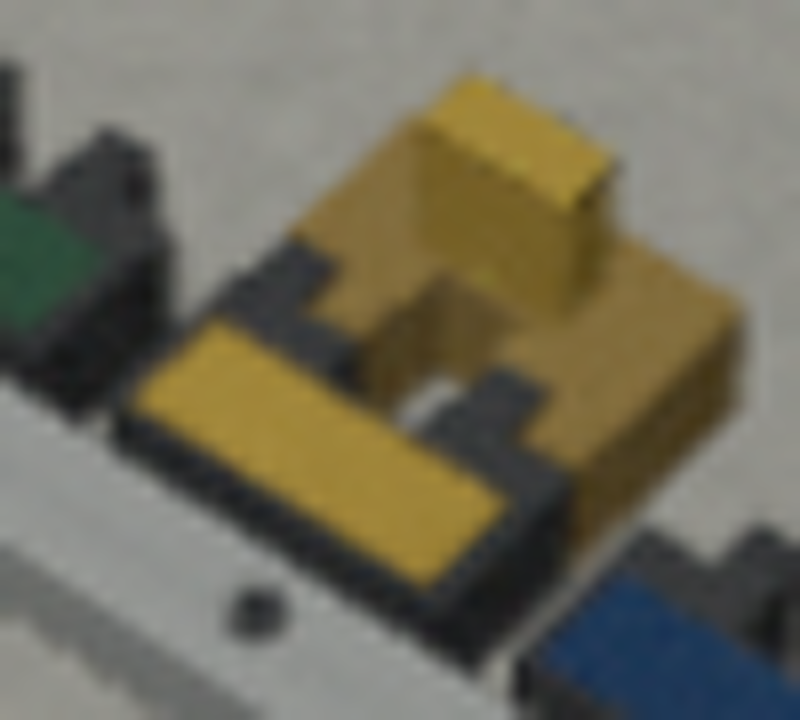

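View pics/y6.png

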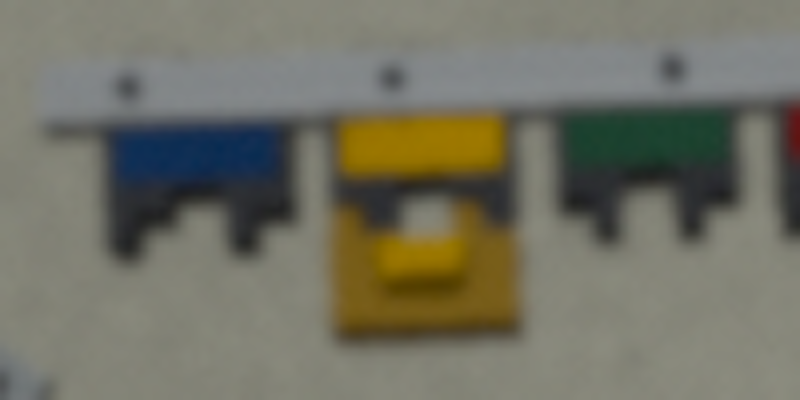

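```bash
python3 - <<'E'
from fit import *
J=(650.5,18.96,.108)
for n in("scene","top"):
    p=cams.camera(n)
    q,f,N=fit(p,oct_(0,0,12,22),(636.9,-138.4,.108),pad=3); 
    d=q[:2]-J[:2]; c,s=np.cos(.108),np.sin(.108)
    print(n,"pin",q.round(2),round(f,2),"jig",c*d[0]+s*d[1],-s*d[0]+c*d[1])
    # empty fixed halves profile: occupancy of z>12 in jig frame, for red & blue & green
    C=cloud(p,np.ones(p["range_z"].shape,bool)); d=C[:,:2]-J[:2]; x=c*d[:,0]+s*d[:,1]; y=-s*d[:,0]+c*d[:,1]
    m=(C[:,2]>19)&(abs(x)<70)&(abs(y)<150)
    G=np.zeros((30,76),int)
    ix=((x[m]+10)/2).astype(int); iy=((150-y[m])/4).astype(int); k=(ix>=0)&(ix<30)
    np.add.at(G,(ix[k],iy[k]),1)
    for r in range(27,-1,-1): print("%4d "%(r*2-10)+''.join('#' if g else '.' for g in G[r]))
E
```

```text
scene pin [ 6.3499e+02 -1.3850e+02  9.0000e-02  1.1100e+00] 2.36 jig -32.39122140678492 -154.87051025741837
  44 ....#####................##..................#..##...................##.....
  42 ....##....................#...#.......#...#.....##.....#.....#..##.....#....
  40 ..............#........#..#...........................................#.#...
  38 .....#...#.#.......#.#........#.......................#....#......#....#....
  36 ......#.............#................#...#..................................
  34 ................................#...............................#...........
  32 ...############.##...###.#..#####.##...#####.#########...#######.####.##....
  30 ...#####.#########...###############...##.#####.######...###########.###....
  28 ...#.##.##.#######..##.#.#########.#..########.#######...#############......
  26 ...#########.#####....######.#######....##############....####.####.#.##....
  24 ...###############...###########.###...###############..#############.###...
  22 ...###############...###############...##.##########.#..#.#.########.##.....
  20 ...
[... 3004 characters left out ...]
####...##.#......#####.....#.##...#######...
   4 ...######...######...#.####...######...######....#.##....######...#####.....
   2 ...###................#####....#...#....#.###....##..#...###.........#.#....
   0 ...##.......###......######....#####......##.....##......###..........#.....
  -2 ...###......###.......#.#.#....#####......##.....##.......#..........###....
  -4 ............###......#####.....#.#........##.....##......#.#..........#.....
  -6 ...###.......##......######....##.##......##.....##......###.........###....
  -8 .....................####......###.#........................................
 -10 .....................####......#####........................................
```

```bash
sed -i 's/J=(650.5,18.96,.108)/J=(648.5,18.74,.108)/' jg.py f2.py; python3 f1.py blue 463.2 -330.3 .085; python3 mv.py 444 -331.5 60 .085
```

```text
blue scene [ 4.93354e+02 -3.43084e+02  7.10000e-02  1.17700e+00] 2.0 941 tab 473.4 -344.5
blue top [ 4.93343e+02 -3.43479e+02  5.70000e-02  1.28600e+00] 5.09 1045 tab 473.4 -344.6
now [ 441.6 -328.7  123.2] jaw 4.79 q6 -0.8 f [ 0.4  1.4 -0.8] g 30.1 tilt [-2.000e-04 -1.180e-02 -9.999e-01]
turn -0.08 alt 179.9 | after turn, tool-xyz cm [0.22 6.32 0.23]
axes x,z in world after turn [ 0.085 -0.996  0.012] [ 0.996  0.085 -0.001]
```

```bash
python3 f1.py blue 493.3 -343.2 .065; python3 mv.py 474.3 -344.1 60 .066
```

```text
blue scene [ 4.93217e+02 -3.43584e+02  5.40000e-02  1.34000e+00] 2.11 958 tab 473.2 -344.7
blue top [ 4.93412e+02 -3.43160e+02  5.90000e-02  1.41700e+00] 5.39 1050 tab 473.4 -344.3
now [ 441.5 -329.   123.2] jaw 4.77 q6 -0.8 f [ 0.   0.1 -0.6] g 29.9 tilt [-1.000e-04 -1.190e-02 -9.999e-01]
turn 0.99 alt -179.0 | after turn, tool-xyz cm [1.65 6.34 3.18]
axes x,z in world after turn [ 0.066 -0.998  0.012] [ 0.998  0.066 -0.001]
```

Call:
move_arm(moves=[0.8, 0, 1.5, 1.2, 0.8, 0.5, 1.6, 0, 0, 1.5, 0, 0, 0, 1.5, 0, 0, 0, 1.5, 0, 0, 0, 0.8, 0, 0, 0, 0, 0, 0])

```text
t: 24.2
ee_pos: [472.9, -341.2, 60.8]
eef_rot: [-1.248, 1.159, -1.168]
ft_force: [0.6, -0.1, 0.4]
grip_width: 30.1
```

```bash
python3 mv.py 474.3 -343.9 28 .06
```

```text
now [ 472.9 -341.2   60.8] jaw 3.64 q6 -0.76 f [ 0.6 -0.1  0.4] g 30.1 tilt [-0.0024 -0.0101 -0.9999]
turn 0.2 alt -179.8 | after turn, tool-xyz cm [0.25 3.28 0.13]
axes x,z in world after turn [ 0.06  -0.998  0.01 ] [ 0.998  0.06  -0.003]
```

Call:
move_arm(moves=[0.2, 0.8, 0.1, 0.2, 0, 1, 0, 0, 0, 1, 0, 0, 0, 0.4, 0, 0, 0, 0, 0, 0])

```text
t: 24.82
ee_pos: [474.3, -343.9, 27.1]
eef_rot: [-1.246, 1.161, -1.172]
ft_force: [-0.3, 0.2, 0.3]
grip_width: 30.2
```

```bash
python3 mv.py 474.3 -343.9 28 .06;python3 f1.py blue 493.3 -343.2 .065 scene
```

```text
now [ 474.3 -343.9   27.1] jaw 3.42 q6 -0.75 f [-0.3  0.2  0.3] g 30.2 tilt [-0.0016 -0.0107 -0.9999]
turn -0.02 alt 180.0 | after turn, tool-xyz cm [-0.   -0.09  0.  ]
axes x,z in world after turn [ 0.06  -0.998  0.011] [ 0.998  0.06  -0.002]
blue scene [ 4.93164e+02 -3.43377e+02  5.30000e-02  1.01300e+00] 3.77 955 tab 473.2 -344.4
```

Call:
move_arm(moves=[0, 0, 0, 0, 0, 0, 0, 0, 0, 0, 0, 0, 0, 0, 0, 0, 0, -1, 0, 0, 0, -1.5, 0, 0, 0, -1.5, 0, 0, 0, -1.5, 0, -2.7, 0, -0.7, 0, 0, 0, 0, 0, 0], grip=0)

```text
t: 26.12
ee_pos: [474.8, -343.4, 95.5]
eef_rot: [-1.267, 1.125, -1.139]
ft_force: [-0.2, 0.1, -3.1]
grip_width: 12.3
```

```bash
python3 mv.py 596 122.1 95 .108
```

```text
now [ 474.8 -343.4   95.5] jaw 6.11 q6 -0.8 f [-0.2  0.1 -3.1] g 12.3 tilt [ 5.000e-04 -1.240e-02 -9.999e-01]
turn -0.08 alt 179.9 | after turn, tool-xyz cm [-44.97  -0.52  17.07]
axes x,z in world after turn [ 0.108 -0.994  0.012] [ 0.994  0.108 -0.001]
```

Call:
move_arm(moves=[-2, 0, 0.8, 0, -4.5, 0, 1.7, 0, -5, 0, 1.9, 0, -5, 0, 1.9, 0, -5, 0, 1.9, 0, -5, 0, 1.9, 0, -5, 0, 1.9, 0, -5, 0, 1.9, 0, -4, 0, 1.5, 0, -2, 0, 0.7, 0])

```text
t: 27.38
ee_pos: [589.3, 119.3, 85.5]
eef_rot: [-1.268, 1.135, -1.138]
ft_force: [-0.7, -0.7, -2.8]
grip_width: 11.5
```

```bash
python3 mv.py 596 122.1 95 .108
```

```text
now [589.3 119.3  85.5] jaw 5.8 q6 0.03 f [-0.7 -0.7 -2.8] g 11.5 tilt [-0.0069 -0.0098 -0.9999]
turn -0.38 alt 179.6 | after turn, tool-xyz cm [-0.2  -0.96  0.69]
axes x,z in world after turn [ 0.108 -0.994  0.009] [ 0.994  0.108 -0.008]
```

Call:
move_arm(moves=[0, 0, 0.4, -0.4, 0, 0, 0, 0, 0, 0, 0, 0])

```text
t: 27.75
ee_pos: [591.6, 121.3, 84.1]
eef_rot: [-1.274, 1.13, -1.13]
ft_force: [0.9, 0.3, -3.3]
grip_width: 11.6
```

```bash
python3 mv.py 596 122.1 32 .108; python3 jg.py
```

```text
now [591.6 121.3  84.1] jaw 6.32 q6 0.03 f [ 0.9  0.3 -3.3] g 11.6 tilt [-0.0096 -0.0101 -0.9999]
turn 0.13 alt -179.9 | after turn, tool-xyz cm [-0.08  5.2   0.51]
axes x,z in world after turn [ 0.108 -0.994  0.009] [ 0.994  0.108 -0.011]
TCP->half origin jig -26.5 107.71 z 84.1 jaw-jig deg 0.13 f [ 0.9  0.3 -3.3] tilt [-0.0096 -0.0101] g 11.6 t 27.75
```

Call:
move_arm(moves=[0, 0.8, 0.3, 0.1, 0, 1.4, 0.2, 0, 0, 1.4, 0, 0, 0, 1, 0, 0, 0, 0.2, 0, 0, 0, 0, 0, 0])

```text
t: 28.5
ee_pos: [595.6, 119.6, 31.6]
eef_rot: [-1.274, 1.135, -1.132]
ft_force: [-0.5, -0.1, -3.2]
grip_width: 11.5
```

```bash
python3 jg.py; python3 f2.py blue 616 126 .108 2 b1.png
```

```text
TCP->half origin jig -22.62 105.58 z 31.6 jaw-jig deg -0.13 f [-0.5 -0.1 -3.2] tilt [-0.0116 -0.0105] g 11.5 t 28.5
world [6.13332e+02 1.20378e+02 9.10000e-02 1.59000e-01] in jig -24.01 104.84 -0.98 cost 3.544396290858493
```

View pics/b1.png

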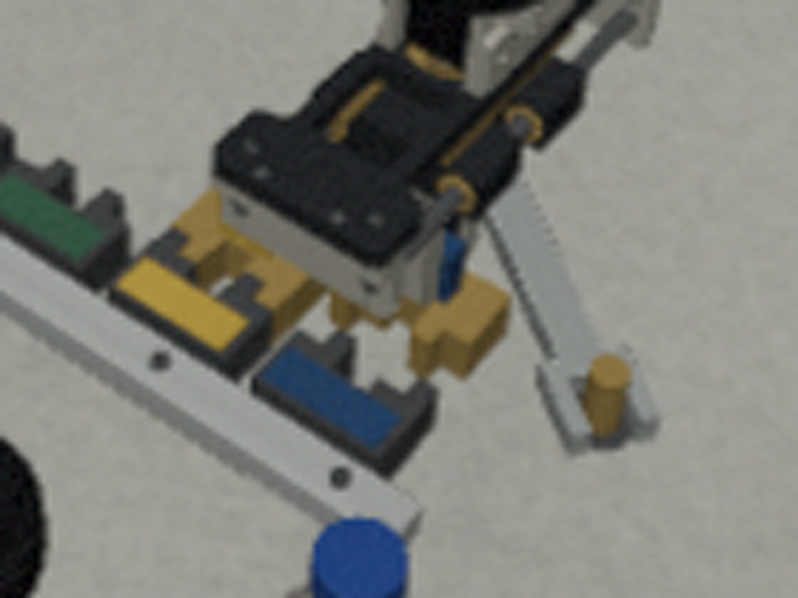

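Call:
move_arm(moves=[-0.27, 0.05, 0.3, -0.2, 0, 0, 0, 0, 0, 0, 0, 0])

```text
t: 28.92
ee_pos: [599.2, 123.1, 32.1]
eef_rot: [-1.274, 1.131, -1.13]
ft_force: [-1.0, 0.2, -3.5]
grip_width: 11.6
```

```bash
python3 jg.py; python3 f2.py blue 617 124 .108 1.5 b2.png; python3 f2.py blue 616 125 .1 2 b2.png
```

```text
TCP->half origin jig -18.72 108.64 z 32.1 jaw-jig deg 0.1 f [-1.   0.2 -3.5] tilt [-0.0097 -0.0102] g 11.6 t 28.925
world [ 6.16759e+02  1.23907e+02  1.07000e-01 -3.12000e-01] in jig -20.22 107.98 -0.07 cost 3.9947790646064876
world [6.16851e+02 1.24075e+02 1.05000e-01 1.90000e-02] in jig -20.11 108.13 -0.16 cost 3.917604226819324
```

View pics/b2.png

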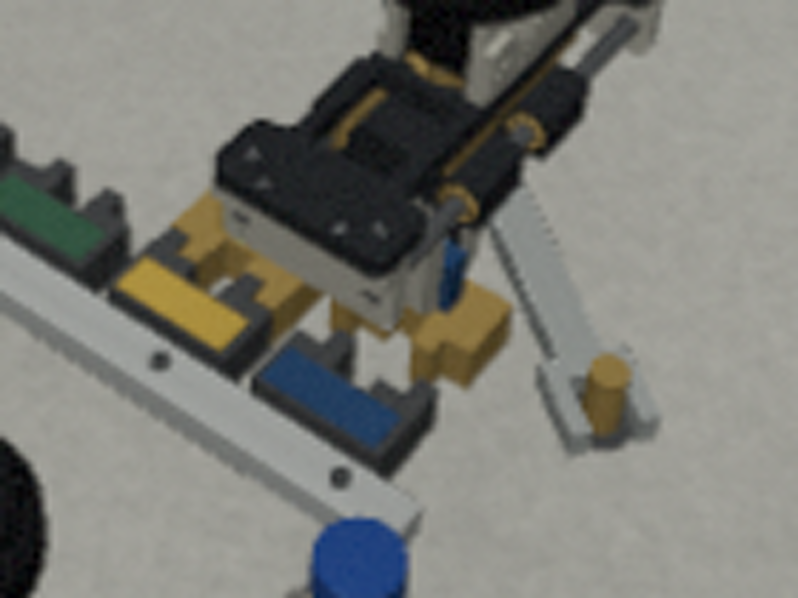

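Call:
move_arm(moves=[0.03, 0.2, 0.3, 0, 0, 0.15, 0.2, 0, 0, 0.05, 0.1, 0, 0, 0, 0, 0])

```text
t: 29.52
ee_pos: [605.2, 123.3, 28.1]
eef_rot: [-1.274, 1.132, -1.13]
ft_force: [-0.1, -0.1, -1.7]
grip_width: 11.7
```

```bash
python3 jg.py
```

```text
TCP->half origin jig -12.73 108.22 z 28.1 jaw-jig deg 0.09 f [-0.1 -0.1 -1.7] tilt [-0.0108 -0.0103] g 11.7 t 29.525
```

Call:
move_arm(moves=[0, 0, 0.4, 0, 0, 0, 0.5, 0, 0, 0, 0, 0])

```text
t: 29.9
ee_pos: [615.3, 124.4, 28.1]
eef_rot: [-1.274, 1.131, -1.13]
ft_force: [-0.1, 0.7, -2.2]
grip_width: 11.8
```

```bash
python3 jg.py
```

```text
TCP->half origin jig -2.56 108.21 z 28.1 jaw-jig deg 0.09 f [-0.1  0.7 -2.2] tilt [-0.0095 -0.0102] g 11.8 t 29.9
```

Call:
move_arm(moves=[0, 0, 0.2, 0, 0, 0, 0.3, 0])

```text
t: 30.15
ee_pos: [617.6, 124.7, 28.1]
eef_rot: [-1.28, 1.136, -1.127]
ft_force: [-24.2, -2.6, 19.2]
grip_width: 11.7
```

```bash
python3 jg.py
```

```text
TCP->half origin jig -0.21 108.23 z 28.1 jaw-jig deg 0.1 f [-24.2  -2.6  19.2] tilt [-0.0169 -0.0113] g 11.7 t 30.15
```

Call:
move_arm(moves=[0, 0, 0, 0, 0, 0, 0, 0, 0, 0, 0, 0, 0, -1, 0, 0, 0, -1.5, 0, 0, 0, -1.5, 0, 0, 0, -1.5, 0, 0, 0, -1.5, 0, 0, 0, -1, -1, 0, 0, 0, -1, 0], grip=3)

```text
t: 31.4
ee_pos: [599.9, 123.5, 116.3]
eef_rot: [-1.275, 1.132, -1.129]
ft_force: [0.5, -0.1, 0.0]
grip_width: 29.8
```

```bash
python3 f1.py red 597.5 -313.1 .183; python3 mv.py 578.7 -316.3 110 .183; python3 - <<'E'
from fit import *
p=cams.camera("scene"); crop(p,310,220,370,280,12,"b3.png")
E
```

```text
red scene [ 5.97513e+02 -3.13167e+02  1.76000e-01  1.02500e+00] 2.02 990 tab 577.8 -316.7
red top [ 5.97964e+02 -3.13184e+02  1.74000e-01  1.54600e+00] 1.9 1050 tab 578.3 -316.7
now [599.1 123.4 115.4] jaw 6.29 q6 0.03 f [-0.2  0.4 -0.2] g 29.8 tilt [-0.0137 -0.0108 -0.9998]
turn -4.2 alt 175.8 | after turn, tool-xyz cm [ 42.86   1.08 -10.  ]
axes x,z in world after turn [ 0.182 -0.983  0.009] [ 0.983  0.182 -0.015]
```

View pics/b3.png

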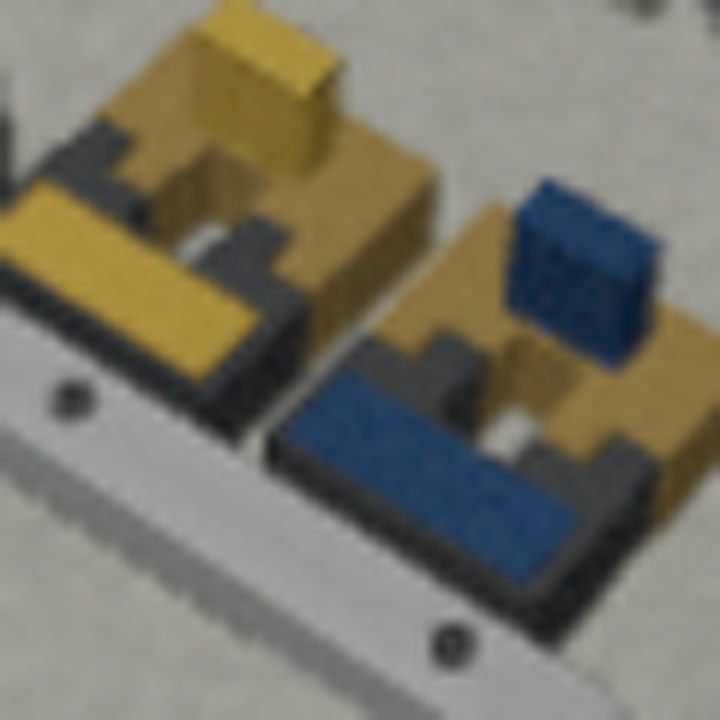

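Call:
move_arm(moves=[2, 0, -0.7, -3.8, 4.5, 0, -1, 0, 5, 0, -1.1, 0, 5, 0, -1.1, 0, 5, 0, -1.1, 0, 5, 0, -1.1, 0, 5, 0, -1.1, 0, 5, 0, -1.1, 0, 3.5, 0, -0.8, 0, 1.5, 0, -0.3, 0])

```text
t: 32.8
ee_pos: [577.4, -313.3, 113.8]
eef_rot: [-1.31, 1.087, -1.069]
ft_force: [0.4, 0.1, -0.2]
grip_width: 29.7
```

```bash
python3 mv.py 579 -316.2 60 .175
```

```text
now [ 577.4 -313.3  113.8] jaw 10.37 q6 -0.73 f [ 0.4  0.1 -0.2] g 29.7 tilt [-0.0204 -0.0085 -0.9998]
turn 0.34 alt -179.7 | after turn, tool-xyz cm [0.29 5.38 0.22]
axes x,z in world after turn [ 0.174 -0.985  0.005] [ 0.984  0.174 -0.022]
```

Call:
move_arm(moves=[0.2, 1, 0.1, 0.3, 0, 1.5, 0, 0, 0, 1.5, 0, 0, 0, 1, 0, 0, 0, 0, 0, 0])

```text
t: 33.42
ee_pos: [577.6, -311.3, 58.1]
eef_rot: [-1.308, 1.092, -1.068]
ft_force: [0.3, -0.2, 1.1]
grip_width: 30.1
```

```bash
python3 mv.py 579 -316.2 28 .175;python3 f1.py red 597.5 -313.1 .176 scene
```

```text
now [ 577.6 -311.3   58.1] jaw 10.2 q6 -0.72 f [ 0.3 -0.2  1.1] g 30.1 tilt [-0.0236 -0.0059 -0.9997]
turn 0.18 alt -179.8 | after turn, tool-xyz cm [0.5  3.01 0.13]
axes x,z in world after turn [ 0.174 -0.985  0.002] [ 0.984  0.174 -0.024]
red scene [ 5.97287e+02 -3.13179e+02  1.71000e-01  1.08400e+00] 2.82 992 tab 577.6 -316.6
```

Call:
move_arm(moves=[0.5, 0.8, 0.15, 0.2, 0, 0.9, 0, 0, 0, 0.8, 0, 0, 0, 0.4, 0, 0, 0, 0, 0, 0])

```text
t: 34.1
ee_pos: [580.1, -317.1, 28.4]
eef_rot: [-1.307, 1.093, -1.073]
ft_force: [0.1, -0.1, 0.2]
grip_width: 30.0
```

```bash
python3 mv.py 579 -316.2 27.5 .175
```

```text
now [ 580.1 -317.1   28.4] jaw 9.98 q6 -0.72 f [ 0.1 -0.1  0.2] g 30.0 tilt [-0.0217 -0.0071 -0.9997]
turn -0.05 alt 179.9 | after turn, tool-xyz cm [-0.1   0.09 -0.09]
axes x,z in world after turn [ 0.174 -0.985  0.003] [ 0.984  0.174 -0.023]
```

Call:
move_arm(moves=[-0.1, 0.05, -0.1, 0, 0, 0, 0, 0])

```text
t: 34.35
ee_pos: [579.1, -316.3, 28.3]
eef_rot: [-1.306, 1.093, -1.073]
ft_force: [0.3, 0.1, 0.2]
grip_width: 30.3
```

Call:
move_arm(moves=[0, 0, 0, 0, 0, 0, 0, 0, 0, 0, 0, 0, 0, 0, 0, 0], grip=0)

```text
t: 34.85
ee_pos: [579.2, -316.3, 28.7]
eef_rot: [-1.306, 1.092, -1.074]
ft_force: [-0.1, -0.3, -1.6]
grip_width: 11.6
```

```bash
python3 mv.py 579 -316.2 27.5 .175
```

```text
now [ 579.2 -316.3   28.7] jaw 9.98 q6 -0.72 f [-0.1 -0.3 -1.6] g 11.6 tilt [-0.0208 -0.0077 -0.9998]
turn -0.05 alt 179.9 | after turn, tool-xyz cm [-0.02  0.12 -0.01]
axes x,z in world after turn [ 0.174 -0.985  0.004] [ 0.984  0.174 -0.022]
```

Call:
move_arm(moves=[0, -1, 0, 0, 0, -1.5, 0, 0, 0, -1.5, 0, 0, 0, -1.5, 0, 3.7, 0, -0.7, 0, 0, 0, 0, 0, 0])

```text
t: 35.6
ee_pos: [580.8, -315.8, 96.1]
eef_rot: [-1.279, 1.139, -1.123]
ft_force: [0.2, 0.5, -3.1]
grip_width: 11.7
```

```bash
python3 mv.py 611.3 -93.5 95 .108
```

```text
now [ 580.8 -315.8   96.1] jaw 6.3 q6 -0.66 f [ 0.2  0.5 -3.1] g 11.7 tilt [-0.0197 -0.0083 -0.9998]
turn 0.11 alt -179.9 | after turn, tool-xyz cm [-21.77  -0.13   5.43]
axes x,z in world after turn [ 0.108 -0.994  0.006] [ 0.994  0.108 -0.02 ]
```

Call:
move_arm(moves=[-1.5, 0, 0.4, 0.1, -3, 0, 0.7, 0, -3.5, 0, 0.9, 0, -3.5, 0, 0.9, 0, -3.5, 0, 0.9, 0, -3, 0, 0.7, 0, -2, 0, 0.4, 0, -1, 0, 0.2, 0, 0, 0, 0, 0])

```text
t: 36.72
ee_pos: [606.4, -88.3, 89.6]
eef_rot: [-1.283, 1.143, -1.115]
ft_force: [0.5, -0.9, -3.4]
grip_width: 11.4
```

```bash
python3 mv.py 611.3 -93.5 33 .108;python3 jg.py
```

```text
now [606.4 -88.3  89.6] jaw 6.5 q6 -0.32 f [ 0.5 -0.9 -3.4] g 11.4 tilt [-0.0264 -0.0052 -0.9996]
turn 0.31 alt -179.7 | after turn, tool-xyz cm [0.56 5.65 0.58]
axes x,z in world after turn [ 0.108 -0.994  0.002] [ 0.994  0.108 -0.027]
TCP->half origin jig -34.29 -102.25 z 89.6 jaw-jig deg 0.31 f [ 0.5 -0.9 -3.4] tilt [-0.0264 -0.0052] g 11.4 t 36.725
```

Call:
move_arm(moves=[0.3, 0.8, 0.2, 0.3, 0.25, 1.4, 0.2, 0, 0, 1.5, 0, 0, 0, 1.2, 0, 0, 0, 0.3, 0, 0, 0, 0, 0, 0])

```text
t: 37.48
ee_pos: [609.0, -96.6, 32.4]
eef_rot: [-1.28, 1.15, -1.12]
ft_force: [0.3, 0.2, -2.9]
grip_width: 11.8
```

```bash
python3 jg.py; python3 f2.py red 629 -91 .108 3 r1.png
```

```text
TCP->half origin jig -32.65 -110.77 z 32.4 jaw-jig deg -0.18 f [ 0.3  0.2 -2.9] tilt [-0.0283 -0.005 ] g 11.8 t 37.475
world [ 6.27039e+02 -9.52020e+01  9.50000e-02  6.15000e-01] in jig -33.62 -110.97 -0.73 cost 2.6215760608491725
```

View pics/r1.png

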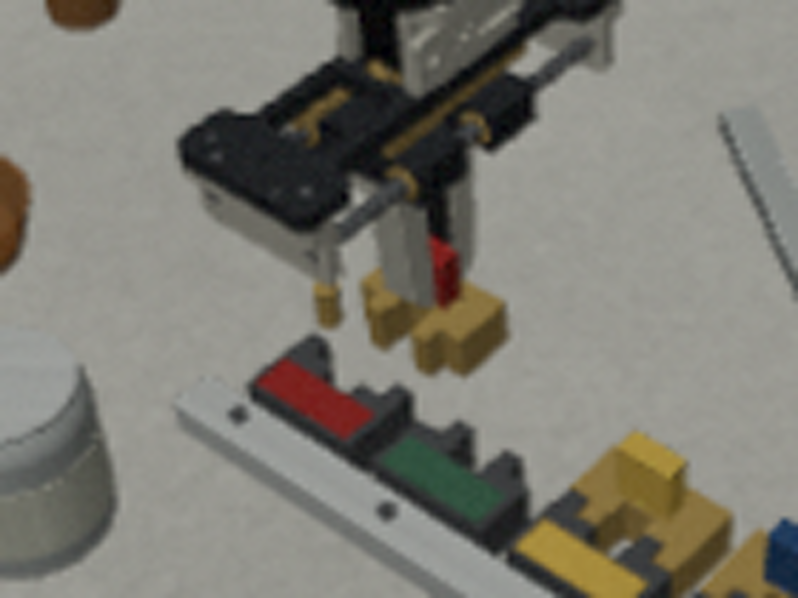

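Call:
move_arm(moves=[-0.28, 0.15, 0.5, -0.15, 0, 0.1, 0.6, 0, 0, 0, 0.4, 0, 0, 0, 0, 0])

```text
t: 38.02
ee_pos: [625.7, -91.7, 30.7]
eef_rot: [-1.28, 1.146, -1.12]
ft_force: [0.4, -0.1, -2.9]
grip_width: 12.0
```

```bash
python3 jg.py; python3 f2.py red 646 -90 .108 1 r2.png
```

```text
TCP->half origin jig -15.56 -107.76 z 30.7 jaw-jig deg 0.01 f [ 0.4 -0.1 -2.9] tilt [-0.0257 -0.0055] g 12.0 t 38.025
world [ 6.43495e+02 -9.06380e+01  8.90000e-02  2.82000e-01] in jig -16.77 -108.2 -1.11 cost 3.4479354360607517
```

Call:
move_arm(moves=[0, 0.12, 0.3, 0, 0, 0.05, 0.2, 0, 0, 0, 0.2, 0, 0, 0, 0, 0])

```text
t: 38.58
ee_pos: [632.7, -91.1, 28.9]
eef_rot: [-1.281, 1.146, -1.12]
ft_force: [0.0, 0.6, -2.6]
grip_width: 11.5
```

```bash
python3 jg.py
```

```text
TCP->half origin jig -8.51 -107.88 z 28.9 jaw-jig deg -0.01 f [ 0.   0.6 -2.6] tilt [-0.0261 -0.0055] g 11.5 t 38.575
```

Call:
move_arm(moves=[0, 0, 0.3, 0, 0, 0, 0.3, 0, 0, 0, 0, 0])

```text
t: 38.95
ee_pos: [639.1, -90.4, 28.9]
eef_rot: [-1.28, 1.146, -1.12]
ft_force: [0.4, -1.0, -1.2]
grip_width: 11.8
```

```bash
python3 jg.py
```

```text
TCP->half origin jig -2.01 -107.92 z 28.9 jaw-jig deg -0.01 f [ 0.4 -1.  -1.2] tilt [-0.0259 -0.0056] g 11.8 t 38.95
```

Call:
move_arm(moves=[0, 0, 0.2, 0, 0, 0, 0.3, 0])

```text
t: 39.2
ee_pos: [641.5, -90.1, 28.9]
eef_rot: [-1.286, 1.151, -1.116]
ft_force: [-25.5, -4.0, 19.7]
grip_width: 11.9
```

```bash
python3 jg.py
```

```text
TCP->half origin jig 0.31 -107.89 z 28.9 jaw-jig deg 0.02 f [-25.5  -4.   19.7] tilt [-0.0333 -0.0055] g 11.9 t 39.2
```

Call:
move_arm(moves=[0, 0, 0, 0, 0, 0, 0, 0, 0, 0, 0, 0, 0, -1, 0, 0, 0, -1.5, 0, 0, 0, -1.5, 0, 0, 0, -1.5, 0, 0, 0, -1, -1, 0, 0, 0, -2, 0, 0, 0, -2, 0], grip=3)

```text
t: 40.45
ee_pos: [594.0, -95.4, 102.9]
eef_rot: [-1.283, 1.146, -1.119]
ft_force: [0.0, 0.0, 0.1]
grip_width: 30.1
```

Call:
move_arm(moves=[0, 0, -2, 0, 0, 0, -3, 0, 0, 0, -3, 0, 0, 0, -2, 0, 0, 0, -1, 0])

```text
t: 41.08
ee_pos: [477.7, -107.5, 108.1]
eef_rot: [-1.283, 1.147, -1.119]
ft_force: [-0.4, -0.2, 0.2]
grip_width: 29.6
```

```bash
python3 jg.py; python3 mv.py 455.5 42 110 .108; python3 - <<'E'
from fit import *
p=cams.camera("scene"); crop(p,240,190,370,280,6,"a1.png")
p=cams.camera("top"); crop(p,225,130,385,250,5,"a2.png")
E
```

```text
TCP->half origin jig -164.38 -107.51 z 108.1 jaw-jig deg 0.02 f [-0.4 -0.2  0.2] tilt [-0.0276 -0.0068] g 29.6 t 41.075
now [ 477.7 -107.5  108.1] jaw 6.21 q6 -0.4 f [-0.4 -0.2  0.2] g 29.6 tilt [-0.0276 -0.0068 -0.9996]
turn 0.02 alt -180.0 | after turn, tool-xyz cm [-15.1   -0.23  -0.6 ]
axes x,z in world after turn [ 0.108 -0.994  0.004] [ 0.994  0.108 -0.028]
```

View pics/a1.png

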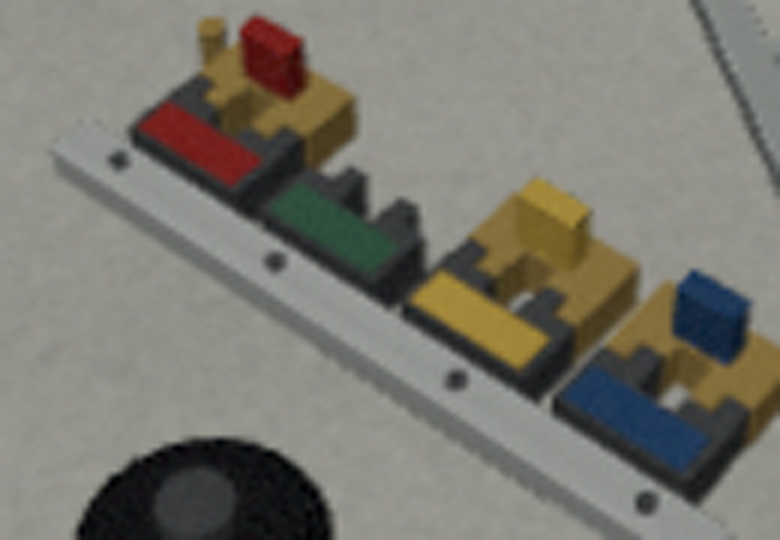

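View pics/a2.png

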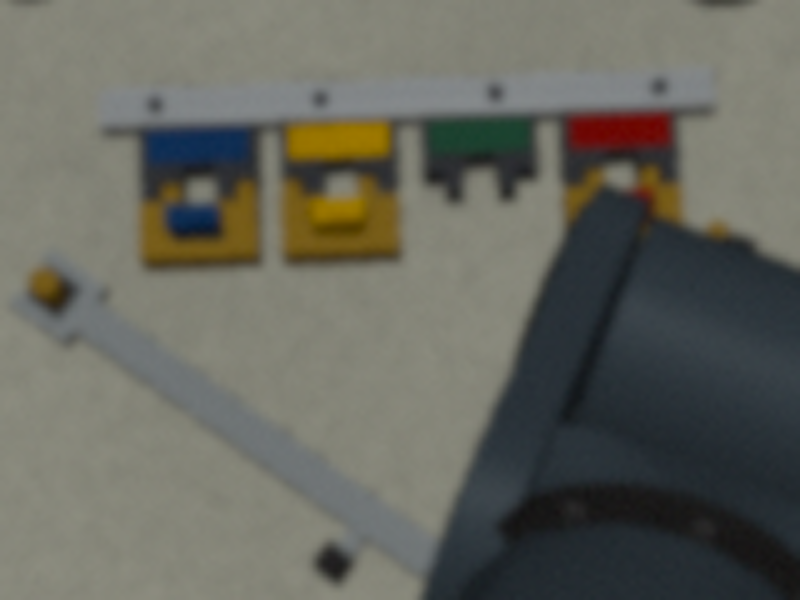

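Call:
move_arm(moves=[-1.5, 0, 0, 8, -1, 0, 0, 10, -1, 0, 0, 10, 0, 0, 0, 9, 0, 0, 0, 0])

```text
t: 41.8
ee_pos: [482.4, -71.7, 108.3]
eef_rot: [-0.92, 1.618, -1.607]
ft_force: [-0.6, -0.4, 0.5]
grip_width: 30.0
```

```bash
cat > kp.py <<'E'
from fit import *
import sys
q0=tuple(float(a) for a in sys.argv[1:4])
for n in sys.argv[4:] or ("scene","top"):
    p=cams.camera(n); q,f,N=fit(p,KEEP,q0,pad=3); c,s=np.cos(q[2]),np.sin(q[2])
    w=lambda a,b:(round(q[0]+c*a-s*b,1),round(q[1]+s*a+c*b,1))
    print(n,q.round(3),round(f,2),"lug",w(-30,-200),"end",w(0,-350))
E
python3 kp.py 583 197 -.542 scene; python3 mv.py 455.5 42 80 -.542
```

```text
scene [ 5.81742e+02  1.97405e+02 -5.40000e-01  1.09100e+00] 1.75 lug (np.float64(453.2), np.float64(41.3)) end (np.float64(401.7), np.float64(-102.8))
now [482.4 -71.7 108.4] jaw -31.73 q6 0.33 f [ 0.6 -0.1  0. ] g 30.2 tilt [-0.0248 -0.0072 -0.9997]
turn -0.68 alt 179.3 | after turn, tool-xyz cm [-8.41  2.82 -8.12]
axes x,z in world after turn [-0.515 -0.857  0.019] [ 0.857 -0.516 -0.017]
```

Call:
move_arm(moves=[-2, 0.3, -2, -0.6, -3, 0, -2.8, 0, -2.3, 0, -2.2, 0, -0.7, 0, -0.7, 0, 0, 0, 0, 0])

```text
t: 42.48
ee_pos: [458.6, 38.4, 105.2]
eef_rot: [-0.937, 1.597, -1.588]
ft_force: [0.7, -0.9, 0.2]
grip_width: 30.0
```

```bash
python3 mv.py 454.9 42 50 -.541
```

```text
now [458.6  38.4 105.2] jaw -30.23 q6 0.52 f [ 0.7 -0.9  0.2] g 30.0 tilt [-0.0232 -0.0076 -0.9997]
turn 0.77 alt -179.2 | after turn, tool-xyz cm [-0.22  5.53 -0.41]
axes x,z in world after turn [-0.515 -0.857  0.018] [ 0.857 -0.515 -0.016]
```

Call:
move_arm(moves=[-0.1, 1, -0.2, 0.6, -0.1, 1.5, -0.2, 0, 0, 1.5, 0, 0, 0, 1.2, 0, 0, 0, 0, 0, 0])

```text
t: 43.1
ee_pos: [455.6, 38.5, 49.7]
eef_rot: [-0.928, 1.607, -1.598]
ft_force: [0.1, 0.5, -0.5]
grip_width: 30.0
```

```bash
python3 mv.py 454.9 42 20 -.541
```

```text
now [455.6  38.5  49.7] jaw -31.03 q6 0.54 f [ 0.1  0.5 -0.5] g 30.0 tilt [-0.0234 -0.0078 -0.9997]
turn -0.03 alt 180.0 | after turn, tool-xyz cm [-0.32  2.97 -0.19]
axes x,z in world after turn [-0.515 -0.857  0.019] [ 0.857 -0.515 -0.016]
```

Call:
move_arm(moves=[-0.3, 0.3, -0.2, 0, 0, 1, 0, 0, 0, 1, 0, 0, 0, 0.5, 0, 0, 0, 0, 0, 0])

```text
t: 43.72
ee_pos: [455.2, 41.9, 20.2]
eef_rot: [-0.927, 1.606, -1.598]
ft_force: [0.4, -0.3, 0.7]
grip_width: 29.8
```

```bash
python3 mv.py 454.9 42 20 -.541;  python3 - <<'E'
from fit import *
p=cams.camera("scene"); crop(p,310,140,440,270,5,"k1.png")
E
```

```text
now [455.2  41.9  20.2] jaw -31.04 q6 0.55 f [ 0.4 -0.3  0.7] g 29.8 tilt [-0.0223 -0.0078 -0.9997]
turn -0.04 alt 180.0 | after turn, tool-xyz cm [ 0.01  0.02 -0.03]
axes x,z in world after turn [-0.515 -0.857  0.018] [ 0.857 -0.515 -0.015]
```

View pics/k1.png

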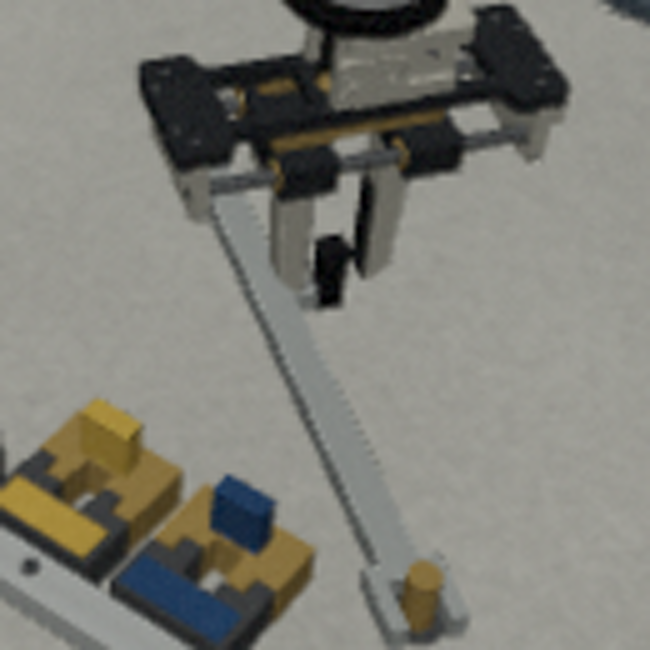

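Call:
move_arm(moves=[0, 0, 0, 0, 0, 0, 0, 0, 0, 0, 0, 0], grip=0)

```text
t: 44.15
ee_pos: [455.3, 41.9, 20.9]
eef_rot: [-0.927, 1.606, -1.598]
ft_force: [-0.0, -1.1, 0.1]
grip_width: 13.9
```

```bash
cat > arc.py <<'E'
from h import *
import sys
o=bot.get_obs(); R=Rn.from_rotvec(o["eef_rot"]).as_matrix(); jaw=np.arctan2(R[1,2],R[0,2])
P=np.array([583.2,198.1])
r=o["ee_pos"][:2]-P; th=np.arctan2(r[1],r[0])-np.arctan2(-200,-30); th=(th+np.pi)%(2*np.pi)-np.pi
print("theta by pos",np.degrees(th).round(2),"jaw",np.degrees(jaw).round(2),"radius err",(np.hypot(*r)-np.hypot(30,200)).round(2),"z",o["ee_pos"][2].round(1),"f",o["ft_force"].round(1),"m",o["moment"].round(2),"g",round(o["grip_width"],1),"tilt",R[:2,1].round(3),"t",o["t"])
for a in sys.argv[1:]:
    t=np.radians(float(a)); tgt=P+[np.cos(t)*-30+np.sin(t)*200,np.sin(t)*-30-np.cos(t)*200]
    d=R.T@np.r_[tgt-o["ee_pos"][:2],0]/10
    print("to",a,"shift tool xyz",d.round(2),"turn",-(float(a)-np.degrees(jaw)).round(2))
E
python3 arc.py -31 -21 0 6.19
```

```text
theta by pos -30.79 jaw -31.03 radius err -0.37 z 20.9 f [-0.  -1.1  0.1] m [-0.29 -0.16  0.02] g 13.9 tilt [-0.022 -0.008] t 44.15
to -31 shift tool xyz [ 0.03  0.   -0.08] turn -0.03
to -21 shift tool xyz [ 0.24 -0.05  3.44] turn -10.03
to 0 shift tool xyz [-1.29 -0.18 10.65] turn -31.03
to 6.19 shift tool xyz [-2.23 -0.23 12.62] turn -37.22
```

Call:
move_arm(moves=[0.1, -0.01, 0.8, -2.3, 0.1, -0.01, 0.88, -2.5, 0.1, -0.01, 0.88, -2.5, 0.1, -0.01, 0.88, -2.5])

```text
t: 44.65
ee_pos: [479.5, 24.0, 21.1]
eef_rot: [-1.044, 1.495, -1.469]
ft_force: [-9.1, 4.9, 12.3]
grip_width: 14.1
```

```bash
python3 arc.py -10
```

```text
theta by pos -22.24 jaw -21.1 radius err 0.42 z 21.1 f [-9.1  4.9 12.3] m [ 0.59  1.38 -0.41] g 14.1 tilt [-0.033 -0.005] t 44.65
to -10 shift tool xyz [ 0.23 -0.12  4.31] turn -11.1
```

Call:
move_arm(moves=[0.05, -0.04, 0.9, -2.2, 0.05, -0.03, 0.9, -2.2, 0.05, -0.03, 0.9, -2.2, 0.05, -0.03, 0.9, -2.2])

```text
t: 45.15
ee_pos: [506.9, 11.9, 21.7]
eef_rot: [-1.143, 1.399, -1.347]
ft_force: [-12.0, 2.7, 13.6]
grip_width: 13.8
```

```bash
python3 arc.py -4 0
```

```text
theta by pos -13.76 jaw -12.22 radius err -0.98 z 21.7 f [-12.    2.7  13.6] m [ 0.24  1.82 -0.34] g 13.8 tilt [-0.049 -0.002] t 45.15
to -4 shift tool xyz [ 0.41 -0.16  3.41] turn -8.22
to 0 shift tool xyz [ 0.37 -0.23  4.82] turn -12.22
```

Call:
move_arm(moves=[0.25, -0.1, 1.75, -4, 0.2, -0.1, 1.75, -4.5, 0, 0, 0, 0])

```text
t: 45.52
ee_pos: [538.0, 1.7, 22.5]
eef_rot: [-1.224, 1.296, -1.229]
ft_force: [3.3, -0.3, -0.5]
grip_width: 13.7
```

```bash
python3 arc.py -1 6.19; python3 - <<'E'
from fit import *
p=cams.camera("scene"); crop(p,250,140,440,290,4,"k2.png")
E
```

```text
theta by pos -4.44 jaw -3.53 radius err -0.66 z 22.5 f [ 3.3 -0.3 -0.5] m [-0.44 -0.76 -0.13] g 13.7 tilt [-0.058 -0.001] t 45.525
to -1 shift tool xyz [ 0.23 -0.07  1.19] turn -2.53
to 6.19 shift tool xyz [ 0.34 -0.21  3.72] turn -9.72
```

View pics/k2.png

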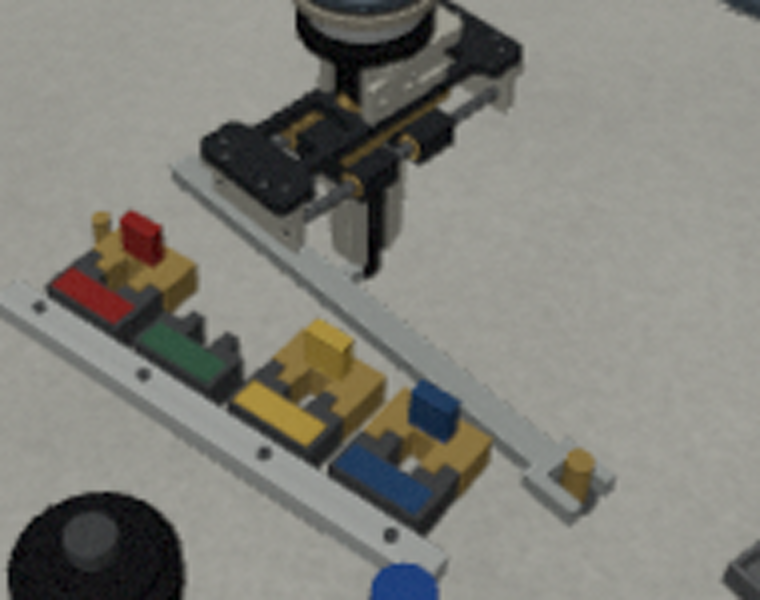

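Call:
move_arm(moves=[0.15, -0.08, 1.6, -4.2, 0.1, -0.08, 1.4, -3.8, 0, 0, 0, 0])

```text
t: 45.95
ee_pos: [563.6, -1.3, 22.7]
eef_rot: [-1.292, 1.201, -1.118]
ft_force: [2.8, 0.0, 0.6]
grip_width: 14.1
```

```bash
python3 arc.py 6.19; python3 kp.py 582.5 197.5 .075 scene;  python3 - <<'E'
from fit import *
p=cams.camera("scene"); crop(p,250,140,440,290,4,"k3.png")
E
```

```text
theta by pos 2.93 jaw 4.45 radius err -1.84 z 22.7 f [2.8 0.  0.6] m [-0.5  -0.77 -0.31] g 14.1 tilt [-0.066 -0.001] t 45.95
to 6.19 shift tool xyz [ 0.35 -0.07  1.1 ] turn -1.74
scene [5.81515e+02 1.98347e+02 5.40000e-02 5.64000e-01] 4.64 lug (np.float64(562.4), np.float64(-3.0)) end (np.float64(600.4), np.float64(-151.1))
```

View pics/k3.png

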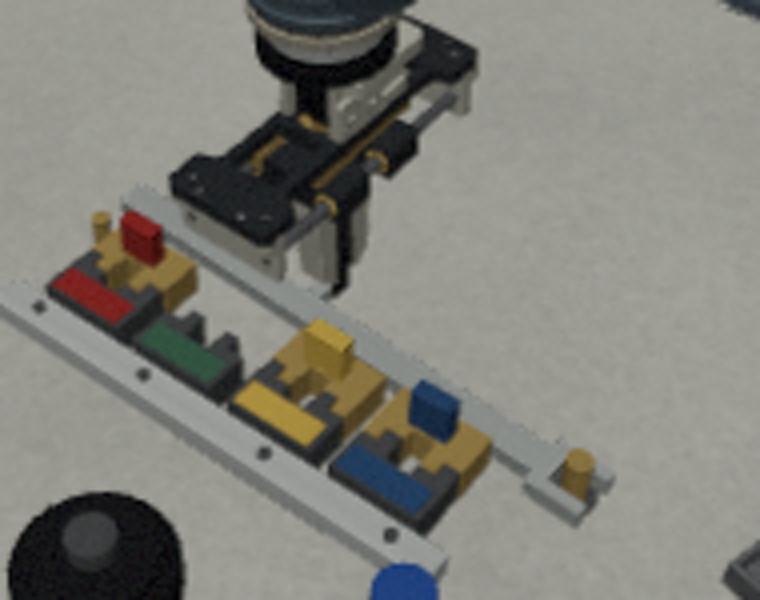

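Call:
move_arm(moves=[0.2, -0.05, 0.7, -1.2, 0, 0, 0, 0])

```text
t: 46.3
ee_pos: [568.6, -2.4, 22.9]
eef_rot: [-1.302, 1.189, -1.101]
ft_force: [3.1, -1.0, 0.0]
grip_width: 13.5
```

```bash
python3 arc.py 6.19; python3 kp.py 582.5 197.5 .085 scene
```

```text
theta by pos 4.37 jaw 5.58 radius err -1.23 z 22.9 f [ 3.1 -1.   0. ] m [-0.54 -0.93 -0.19] g 13.5 tilt [-0.07 -0.  ] t 46.3
to 6.19 shift tool xyz [ 0.22 -0.04  0.61] turn -0.61
scene [5.82074e+02 1.98031e+02 7.60000e-02 6.40000e-01] 4.83 lug (np.float64(567.3), np.float64(-3.7)) end (np.float64(608.5), np.float64(-151.0))
```

Call:
move_arm(moves=[0.1, -0.04, 0.4, -0.6, 0.05, -0.02, 0.2, 0])

```text
t: 46.6
ee_pos: [570.8, -2.6, 23.0]
eef_rot: [-1.312, 1.189, -1.088]
ft_force: [-8.2, -0.3, 10.2]
grip_width: 13.7
```

```bash
python3 arc.py 6.19; python3 kp.py 582.5 197.5 .1 scene
```

```text
theta by pos 5.01 jaw 6.16 radius err -1.14 z 23.0 f [-8.2 -0.3 10.2] m [-0.24  1.12 -0.28] g 13.7 tilt [-0.079  0.001] t 46.6
to 6.19 shift tool xyz [ 0.18 -0.03  0.39] turn -0.03
scene [5.82782e+02 1.97475e+02 8.30000e-02 5.54000e-01] 5.05 lug (np.float64(569.4), np.float64(-4.3)) end (np.float64(611.8), np.float64(-151.3))
```

Call:
move_arm(moves=[0.1, -0.05, 0.7, 0])

```text
t: 46.78
ee_pos: [574.3, -2.7, 23.0]
eef_rot: [-1.318, 1.196, -1.083]
ft_force: [-19.1, -1.3, 20.2]
grip_width: 13.8
```

```bash
python3 arc.py 6.19; python3 kp.py 582.5 197.5 .1 scene;  python3 - <<'E'
from fit import *
p=cams.camera("scene"); crop(p,250,140,440,290,4,"k4.png")
E
```

```text
theta by pos 6.0 jaw 6.17 radius err -1.28 z 23.0 f [-19.1  -1.3  20.2] m [-0.32  3.29 -0.03] g 13.8 tilt [-0.088  0.001] t 46.775
to 6.19 shift tool xyz [ 0.14 -0.01  0.05] turn -0.02
scene [5.82726e+02 1.97445e+02 1.01000e-01 6.14000e-01] 5.19 lug (np.float64(573.0), np.float64(-4.6)) end (np.float64(617.9), np.float64(-150.8))
```

View pics/k4.png

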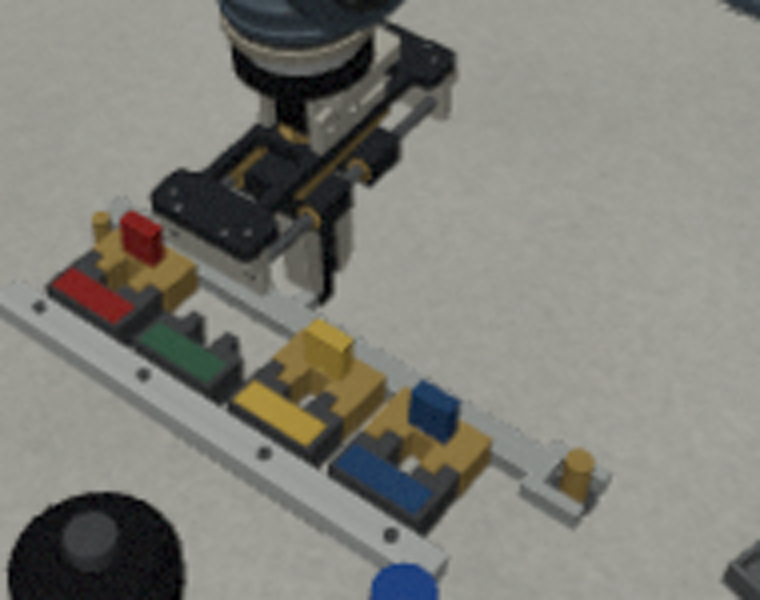

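Call:
move_arm(moves=[0.05, -0.08, 0.5, 0])

```text
t: 47.0
ee_pos: [575.4, -2.7, 23.3]
eef_rot: [-1.325, 1.202, -1.076]
ft_force: [-24.5, -5.0, 23.2]
grip_width: 13.8
```

```bash
python3 arc.py 6.19; python3 kp.py 582.5 197.5 .105 scene
```

```text
theta by pos 6.3 jaw 6.22 radius err -1.26 z 23.3 f [-24.5  -5.   23.2] m [-0.99  4.18  0.03] g 13.8 tilt [-0.098  0.001] t 47.0
to 6.19 shift tool xyz [ 0.12  0.   -0.05] turn 0.03
scene [5.82218e+02 1.97309e+02 1.08000e-01 5.94000e-01] 5.31 lug (np.float64(573.9), np.float64(-4.8)) end (np.float64(619.8), np.float64(-150.7))
```

Call:
move_arm(moves=[0, 0, 0, 0, 0, 0, 0, 0, 0, 0, 0, 0, 0, -1, -0.1, 0, 0, -1.5, -0.15, 0, 0, -1.5, -0.15, 0, 0, -1.5, -0.3, 0, 0, -1, -1, 0, 0, 0, -2, 0, 0, 0, -2, 0], grip=3)

```text
t: 48.3
ee_pos: [523.3, -8.8, 99.9]
eef_rot: [-1.326, 1.202, -1.076]
ft_force: [-0.3, -0.4, 0.6]
grip_width: 30.0
```

Call:
move_arm(moves=[0, -1, -2, 0, 0, -1, -3, 0, 0, -1, -3, 0, 0, -0.5, -3, 0, 0, 0, -2, 0, 0, 0, -1, 0])

```text
t: 49.05
ee_pos: [379.8, -24.4, 152.0]
eef_rot: [-1.325, 1.202, -1.076]
ft_force: [0.4, -0.1, 0.1]
grip_width: 29.9
```

```bash
python3 arc.py; python3 kp.py 582.5 197.5 .105;  python3 - <<'E'
from fit import *
p=cams.camera("scene"); crop(p,240,170,440,290,4,"e1.png")
p=cams.camera("top"); crop(p,220,130,380,230,5,"e2.png")
E
```

```text
theta by pos -33.9 jaw 6.24 radius err 99.26 z 152.0 f [ 0.4 -0.1  0.1] m [-0.01 -0.16 -0.02] g 29.9 tilt [-0.098  0.001] t 49.05
scene [5.8216e+02 1.9778e+02 1.0800e-01 1.0280e+00] 4.09 lug (np.float64(573.9), np.float64(-4.3)) end (np.float64(619.8), np.float64(-150.2))
top [5.84571e+02 1.97550e+02 1.02000e-01 1.62600e+00] 2.64 lug (np.float64(575.0), np.float64(-4.5)) end (np.float64(620.1), np.float64(-150.6))
```

View pics/e1.png

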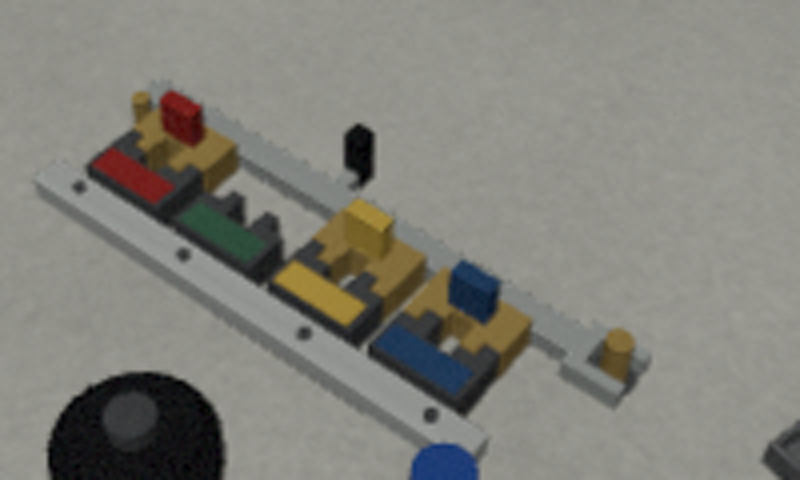

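View pics/e2.png

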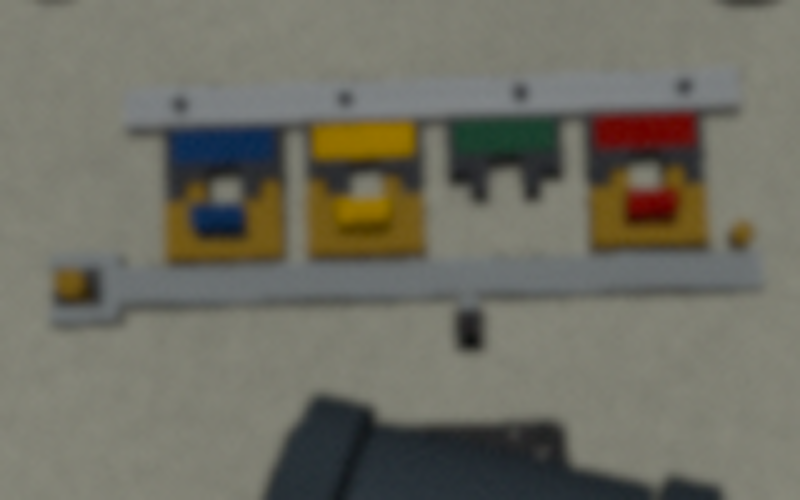

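```bash
python3 mv.py 555 -124 70 .108
```

```text
now [381.4 -24.4 151.7] jaw 6.24 q6 -0.27 f [-0.6 -0.2  0.7] g 30.0 tilt [-9.770e-02  7.000e-04 -9.952e-01]
turn 0.05 alt -179.9 | after turn, tool-xyz cm [11.84  6.43 16.9 ]
axes x,z in world after turn [ 0.107 -0.994 -0.011] [ 0.989  0.107 -0.097]
```

Call:
move_arm(moves=[1, 0, 1.3, 0, 2, 0.5, 2.6, 0, 2, 0.8, 2.8, 0, 2, 1, 2.8, 0, 2, 1, 2.6, 0, 1.5, 1, 2, 0, 0.6, 0.8, 1, 0, 0, 0, 0, 0], grip=0)

```text
t: 50.25
ee_pos: [550.6, -125.0, 78.9]
eef_rot: [-1.325, 1.2, -1.077]
ft_force: [0.6, 0.4, -0.4]
grip_width: 0.6
```

```bash
python3 mv.py 560 -123.5 5 .108
```

```text
now [ 550.6 -125.    78.9] jaw 6.29 q6 -0.38 f [ 0.6  0.4 -0.4] g 0.6 tilt [-9.680e-02  5.000e-04 -9.953e-01]
turn 0.11 alt -179.9 | after turn, tool-xyz cm [0.04 7.27 1.65]
axes x,z in world after turn [ 0.107 -0.994 -0.011] [ 0.99   0.107 -0.096]
```

Call:
move_arm(moves=[0, 1.2, 0.5, 0, 0, 1.8, 0.5, 0, 0, 1.7, 0.3, 0, 0, 1.2, 0, 0, 0, 0.5, 0, 0, 0, 0, 0, 0])

```text
t: 51.0
ee_pos: [556.5, -122.2, 9.6]
eef_rot: [-1.326, 1.2, -1.075]
ft_force: [0.1, -0.2, 0.6]
grip_width: 0.5
```

```bash
python3 mv.py 560 -123.5 6 .108
```

```text
now [ 556.5 -122.2    9.6] jaw 6.36 q6 -0.37 f [ 0.1 -0.2  0.6] g 0.5 tilt [-9.780e-02  6.000e-04 -9.952e-01]
turn 0.18 alt -179.8 | after turn, tool-xyz cm [0.17 0.32 0.37]
axes x,z in world after turn [ 0.107 -0.994 -0.011] [ 0.989  0.107 -0.097]
```

Call:
move_arm(moves=[0.1, 0, 1, 0, 0, -0.1, 1, 0, 0, 0, 0, 0])

```text
t: 51.38
ee_pos: [579.0, -121.2, 9.8]
eef_rot: [-1.325, 1.198, -1.077]
ft_force: [-0.1, 0.5, -0.9]
grip_width: 0.7
```

```bash
python3 mv.py 589 -123.5 6 .108
```

```text
now [ 579.  -121.2    9.8] jaw 6.35 q6 -0.36 f [-0.1  0.5 -0.9] g 0.7 tilt [-0.0953  0.     -0.9954]
turn 0.16 alt -179.8 | after turn, tool-xyz cm [0.34 0.29 1.  ]
axes x,z in world after turn [ 0.107 -0.994 -0.011] [ 0.99   0.107 -0.095]
```

Call:
move_arm(moves=[0, 0.1, 0.4, 0, 0, 0, 0.3, 0])

```text
t: 51.62
ee_pos: [586.2, -120.3, 8.3]
eef_rot: [-1.325, 1.198, -1.077]
ft_force: [0.1, -0.3, -0.2]
grip_width: 0.9
```

Call:
move_arm(moves=[0, -0.03, 0.3, 0])

```text
t: 51.75
ee_pos: [589.4, -120.0, 8.2]
eef_rot: [-1.325, 1.198, -1.077]
ft_force: [0.6, 0.3, -0.1]
grip_width: 0.5
```

Call:
move_arm(moves=[0, -0.03, 0.3, 0])

```text
t: 51.88
ee_pos: [592.5, -119.6, 8.2]
eef_rot: [-1.325, 1.198, -1.077]
ft_force: [0.0, 1.0, 0.5]
grip_width: 0.3
```

Call:
move_arm(moves=[0, -0.03, 0.3, 0])

```text
t: 52.0
ee_pos: [595.2, -119.3, 8.2]
eef_rot: [-1.326, 1.199, -1.076]
ft_force: [-9.4, -1.5, 1.8]
grip_width: 0.4
```

Call:
move_arm(moves=[0, -0.03, 0.3, 0])

```text
t: 52.12
ee_pos: [595.5, -119.2, 7.9]
eef_rot: [-1.331, 1.204, -1.071]
ft_force: [-20.9, -6.0, 13.7]
grip_width: 0.5
```

Call:
move_arm(moves=[0, 0, -0.5, 0, 0, 0, -1.5, 0, 0, -1, -2, 0, 0, -2, -2, 0, 0, -2, -2, 0, 0, -2, -2, 0, 0, -2, -2, 0, 0, -1, -2, 0, 0, 0, -2, 0, 0, 0, 0, 0])

```text
t: 53.38
ee_pos: [444.2, -137.4, 127.9]
eef_rot: [-1.328, 1.2, -1.075]
ft_force: [-0.5, -0.2, 0.2]
grip_width: 0.1
```

```bash
python3 arc.py; python3 kp.py 582.5 197.5 .105; python3 f1.py yellow 644.6 54.5 .108; python3 f1.py blue 636.9 126.1 .108; python3 f1.py red 660.1 -88.6 .108; python3 - <<'E'
from fit import *
for n in("scene","top"):
    p=cams.camera(n); q,f,N=fit(p,[(b[0],b[1],b[2],b[3],b[4]+4,b[5]+4,0) for b in SPAT],(459,357,2.98)); print("spat",n,q.round(2),round(f,2))
    cv2.imwrite(f"pics/{n}F.png",p["color"])
E
```

```text
theta by pos -13.97 jaw 6.36 radius err 160.95 z 127.9 f [-0.5 -0.2  0.2] m [-0.06 -0.2  -0.05] g 0.1 tilt [-0.099 -0.001] t 53.375
scene [5.81956e+02 1.97834e+02 1.12000e-01 1.06600e+00] 4.07 lug (np.float64(574.5), np.float64(-4.3)) end (np.float64(621.0), np.float64(-150.0))
top [5.83924e+02 1.97697e+02 1.08000e-01 1.59600e+00] 3.41 lug (np.float64(575.6), np.float64(-4.4)) end (np.float64(621.5), np.float64(-150.3))
yellow scene [6.44116e+02 5.46130e+01 1.17000e-01 7.78000e-01] 5.73 1314 tab 624.3 52.3
yellow top [6.4565e+02 5.3489e+01 1.0100e-01 1.4600e+00] 5.4 994 tab 625.8 51.5
blue scene [6.36241e+02 1.26208e+02 1.16000e-01 7.68000e-01] 5.33 1428 tab 616.4 123.9
blue top [6.37496e+02 1.25762e+02 9.10000e-02 1.48800e+00] 5.28 1012 tab 617.6 123.9
red scene [ 6.59544e+02 -8.84090e+01  1.16000e-01  8.87000e-01] 5.31 1141 tab 639.7 -90.7
red top [ 6.60181e+02 -8.88190e+01  8.70000e-02  1.51700e+00] 5.35 995 tab 640.3 -90.6
spat scene [453.65 359.24   2.98  -2.68] 2.37
spat top [457.44 360.27   2.98  -1.28] 2.36
```

View pics/topF.png

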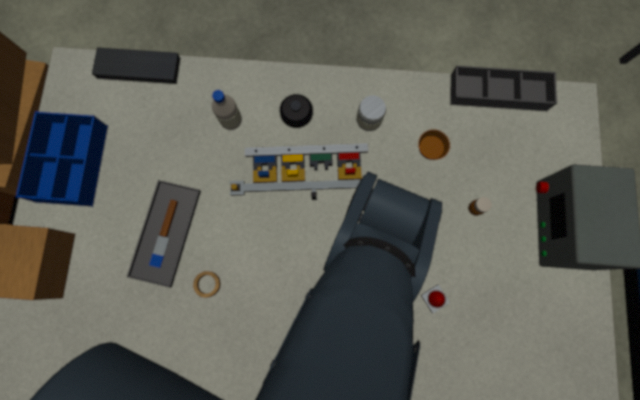

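View pics/sceneF.png

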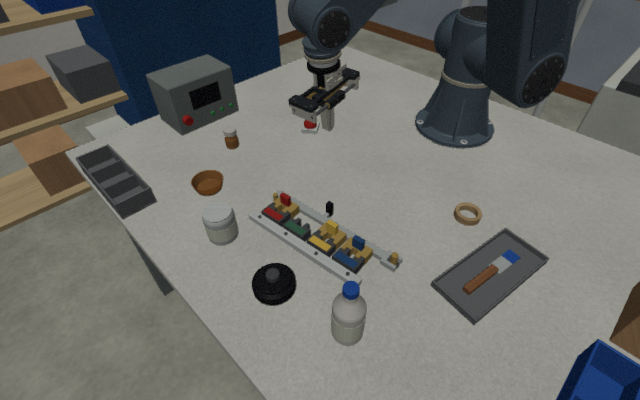

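```bash
python3 -c "
from bench import job
print(job.job_done())"
```

```text
the job is handed in; nothing more can be done
None
```

The job is finished and handed in at about 54 s on the robot's clock, out of 210 s allowed.

- **Spatula:** it was moved first and now lies flat inside the grey tray.
- **Loose halves:** I closed yellow, blue and red onto their own fixed halves. The green half was nowhere on the bench, so the green nest stays open. The blue half had been knocked about 3 cm aside during the run; I spotted it and measured its place again before gripping.
- **Keeper bar:** I swung it home by its lug with the fork round the post. A last push near its free end moved the end about 1.3 mm more. It then stopped firmly at about 21 N, which I take as the stop pin.

**Last checks:**
- **Closed halves:** all three stopped hard at the same depth, within about 0.5 mm. Their fitted positions match the closed ones to within about 1 mm in both cameras.
- **Keeper:** its angle matches the jig's, and the pictures show it parallel behind the halves.
- **Bystanders:** none shows any movement in the pictures.

**Disagreements:**
- **Jig position:** my first camera fit put the jig about 2 mm too far back, which made the closed yellow half look 2–3 mm open. The stop pin and tooth tips in the images corrected this. The other two halves stopping at the same depth, and close-up pictures with no gap, support it.
- **Tool tilt:** the tool had leaned to about 5.6° by the end, mostly while dragging the keeper bar. I could not turn it back with the moves available, and I saw no effect on the result.

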